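# Fill the drawer front's inlay pockets, then gauge its lock mortise

### The arm

A 6-joint arm with a two-finger parallel gripper is mounted at the origin on the work surface. World frame = base frame: x ahead of the robot, y to its left, z up, the work surface at z = 0. Lengths are in m, angles in rad, forces in N, time in s.
With the tool pointing down it reaches from about 0.3 to 0.875 m from the base axis. Payload 6.4 kg.
Tool frame: the origin (TCP) lies at the very end of the fingers, on their centre line; the grasp point (between the pads) lies r.grip_point_offset behind it (r.grip_point_offset is the distance from the TCP to the grasp point, in m); z points along the fingers, y is the direction in which the jaws open and shut (so a half turn about z gives the same grasp; the last joint's range is limited). The gripper opens to 88 mm and grips with 3 to 60 N. Pads are 18 mm wide; open, the fingers measure 123 mm over their backs; the gripper's body (75 mm by 187 mm) begins 45 mm behind the grasp point.
Start: joints at [-1.392, 0.181, 1.607, -0, 1.354, -0.206], TCP at [0.216, -0.533, 0.239] pointing down, gripper open.
Joint ranges: [-2.99, 2.99], [-0.89, 2.07], [0.3, 2.58], [-1.14, 4.28], [0, 2.63], [-3.12, 3.12]. Speed limits (rad/s): [2.57, 2.57, 3.01, 3.14, 3.14, 3.14].

### API

Orientations are given as a 3x3 rotation matrix whose columns are the frame's x, y, z axes.
In Python, from rig import read_state, eyes, r gives the robot as it stands. The module is installed in compiled form; this text tells all that it offers.
- The arm moves only by the tool play_rows, never from a script. Its argument "increments" is a list that holds one entry, the list of rows, each a list of 7 numbers: the shift along the tool's x, y, z in units of 400 mm (1.0 is 400 mm), then the turn, a rotation vector about the tool's x, y, z in units of 30 degrees (1.0 is 30 degrees), then the opening, from 0 (shut) to 1 (fully open). In form: [[[tx, ty, tz, ax, ay, az, gripper], ...]]. A call has 1 to 8 rows; each row is the pose to reach, as a shift and turn from the pose commanded when the call began, along the tool's axes at that moment; what a row does not reach only later rows make up. A row lasts 1/8 s, in which the tool goes at most 62.5 mm and 10.7 degrees, less where a joint would pass 70% of its speed; a pose out of reach is approached as far as the arm can. A call with a number of a shift or a turn outside -1 to 1 is refused whole. A call with a gripper value outside its range is refused whole. The fingers move at their own pace and stop on an object; "newtons" is the grip in N (left out, the last holds). Time passes only in rows, so rows that repeat a pose let the fingers close. It gives the time, the measured TCP pose, the force and the opening at its end, in the units of the state.
- read_state(): the state, without advancing time (a new reading comes with each control period).
- eyes.capture(name): name is "scene" or "top" or "wrist"; returns the picture (400x640x3 uint8, red, green, blue); there is no depth.
- eyes.calibration(name): a dict with "fx", "fy", "cx", "cy" (pixels), "extrinsics" (4x4, takes a point from world to camera coordinates); the wrist camera has in their place "tool_from_camera" (4x4, takes a point from camera to tool coordinates, whose origin is the TCP and whose axes are the flange's). Camera axes: x right, y up, looking along -z (the intrinsics and any distortion apply to the point x, -y, -z); pixel columns grow to the right and rows downward; lengths in m; the calibration is good to about 2 mm. The wrist camera is an equidistant fisheye: a pixel r from the principal point sees the ray r / f radians off the axis. A picture is of the moment at which its call begins: read the wrist's pose just before it. calibration takes no time and is no camera call.
- r.job_done(): hands the job in, once; it reports no verdict.
The state is a dict: "clock": time; "qpos": joint angles; "qvel": joint speeds; "tau": joint torques, N m; "ee_pos": TCP position; "tool_rot": TCP orientation; "wrist_force": force on the tool from outside, world axes, zero at the start; "torque": the same for the moment, N m; "grip_width": finger opening in m.
Only numpy, scipy, OpenCV 4.12 (cv2) and the standard library are available. Lean on these libraries where they do the work, as an engineer would, in place of code of your own. Each camera call takes 0.05 s, during which the arm holds its last target. There are 200 camera calls.

### The job

This oak drawer front has six shallow inlay pockets and a deep lock mortise in its middle. First lay each walnut blank that is on the bench flat in the pocket of its own outline, fully down (some blanks may be missing today). Then stand the depth gauge on the face of the drawer front, across the mortise, lower its probe until it touches the bottom of the mortise, press the lock lever down flat only then, and leave the gauge standing there so that I can read it; do not disturb the other tools.

Things in the scene. Friction and masses are not known exactly. Their poses are not given: they have to be found in the camera images.
- panel: oak drawer front, face up, clamped fast: 200 mm along its x, 390 along its y, 30 thick; a steel bench dog (24 mm high) at each short end. Origin: centre of its underside, on the bench. In its face: six pockets 6 mm deep, each 4 mm wider than its blank (2 mm play a side), so that a seated blank stands 9 mm proud; and in its centre the mortise, 70 mm along x by 30 mm along y.
- pocket_disc_large (a point): centre of the floor of the large round pocket (64 mm across), 24 mm above the bench; axes as the panel's
- pocket_square_large (a point): centre of the floor of the large square pocket (54 x 54 mm, sides along the panel's x and y); axes as the panel's
- pocket_oblong (a point): centre of the floor of the oblong pocket (36 mm along the panel's x, 68 mm along its y); axes as the panel's
- pocket_strip (a point): centre of the floor of the narrow strip pocket (64 mm along the panel's x, 28 mm along its y); axes as the panel's
- pocket_square_small (a point): centre of the floor of the small square pocket (38 x 38 mm, sides along the panel's x and y); axes as the panel's
- pocket_disc_small (a point): centre of the floor of the small round pocket (46 mm across); axes as the panel's
- disc_large: round walnut blank, 15 mm thick, loose; lies flat on the bench at the start; may be absent. Origin: centre of its underside, z up. 60 mm across
- strip: narrow strip-shaped walnut blank, 15 mm thick, loose; lies flat on the bench at the start; may be absent. Origin: centre of its underside, z up. 60 mm along its x, 24 mm along its y
- square_small: small square walnut blank, 15 mm thick, loose; lies flat on the bench at the start; may be absent. Origin: centre of its underside, z up. 34 x 34 mm, sides along its x and y
- square_large: large square walnut blank, 15 mm thick, loose; lies flat on the bench at the start; may be absent. Origin: centre of its underside, z up. 50 x 50 mm, sides along its x and y
- oblong: oblong walnut blank, 15 mm thick, loose; lies flat on the bench at the start; may be absent. Origin: centre of its underside, z up. 32 mm along its x, 64 mm along its y
- disc_small: round walnut blank, 15 mm thick, loose; lies flat on the bench at the start; may be absent. Origin: centre of its underside, z up. 42 mm across
- mortise_bottom (a point): centre of the mortise's flat bottom; the depth below the face differs from start to start, 16 to 26 mm
- gauge: loose depth gauge, 0.3 kg: flat steel base 36 mm along its x, 130 along its y, 16 high; a vertical 8 mm rod slides through its centre, a lock lever is on its +y half. Origin: centre of the underside, z up. Starts upright before the panel. The rod's 5 N friction holds it where left and outweighs the base, so the gauge can be carried by the knob. Its y goes across the mortise, along the panel's y.
- probe (a joint): how far the rod has been pushed down, m, 0 to 0.045; the tip is 10 mm above the base's underside at 0, level with it at 0.010, and below it beyond that
- probe_tip (a point): centre of the rod's flat lower end
- knob (a point): middle of the brass knob on top of the rod: an upright cylinder 22 mm across and 22 mm high; this point is 77 mm minus the probe joint's value above the base's underside
- lock (a joint): angle of the lock lever, rad: 0 = open, standing up at 50 degrees; 0.87 = locked, pressed down flat on the base. It is stiff (3 to 5 N, briefly 12 N or so to start it) and stays where it is left.
- lock_tip (a point): upper side of the lock lever near its free end. The lever is a dark steel plate 20 mm wide and 36 mm long, hinged 26 mm from the rod towards the base's +y and 20 mm above the base's underside; it points to +y and swings down towards the base's +y end. When locked its upper side is 23 mm above the base's underside.
- chisel_wide: bystander: wide bench chisel lying to the left, origin at the front of its handle
- chisel_narrow: bystander: narrow chisel lying to the right, origin at the front of its handle
- tape: bystander: tape measure, 62 x 34 x 58 mm high, to the left; origin under its centre
- offcut: bystander: oak offcut 75 x 45 x 25 mm, to the right; origin under its centre
Things that resemble listed ones, but are neither listed nor needed, are in the scene too. Leave any grey or purple look-alike of the disc_small alone.

How it is judged:
By the outcome, as a careful person would: the job done as asked, in the order asked, and still so for the second after the job is handed in, with the robot touching nothing.
Of disc_large, square_large, oblong, disc_small, strip, square_small only 4 to 6 are there at a start; the rules pass over those that are not, and their reading is None.
At some moment in a run one of disc_large, square_large, oblong, disc_small, strip, square_small may be knocked a few centimetres aside while the robot is not near it.
It also fails if it takes over 210 s, if anything falls off the work surface, if the arm or the gripper's body presses on something with over 40 N, if the wrist force passes 120 N, or if a joint passes its speed limit or range.

## Working session

There is one attempt and no reset: what is moved stays moved. The work goes in short steps, Python scripts to look and compute and a tool call to move; the robot and the scene stay as the last step left them, time stands still between calls to the robot, and variables do not carry over. Pictures are saved under pics/ and viewed, about 12 in all and at most 16, crops included, and the job is handed in when it is done.

Besides the shell and the picture viewer there is one more tool, called after "Request:" as name(argument=value, ...) on one line, values as JSON. play_rows: Moves the arm, as the interface text tells. Its arguments: {"type":"object","properties":{"increments":{"type":"array"},"newtons":{"type":"number"}},"required":["increments"]}

```bash
mkdir -p pics; python3 - <<'E'
from rig import read_state, eyes, r
import cv2, numpy as np
s=read_state(); print(s['clock'],s['ee_pos'],s['tool_rot'],s['grip_width'],r.grip_point_offset)
for n in ['scene','top']:
    im=eyes.capture(n); cv2.imwrite(f'pics/{n}0.png',im[:,:,::-1]); print(n,eyes.calibration(n))
print(eyes.calibration('wrist'))
E
```

```text
0.0 [ 0.21575331 -0.53241189  0.23780867] [[ 9.26869800e-01  3.75382850e-01 -2.98555058e-04]
 [ 3.75382783e-01 -9.26868254e-01  1.73382844e-03]
 [ 3.74128255e-04 -1.71910564e-03 -9.99998452e-01]] 0.08832190835986048 0.0187
scene {'fx': 442.95244949184615, 'fy': 442.95244949184615, 'cx': 313.19709004660734, 'cy': 202.95930952757354, 'extrinsics': array([[ 0.66121704,  0.75016482, -0.00669133, -0.30722274],
       [-0.41090029,  0.36961316,  0.8333949 ,  0.11939852],
       [ 0.62765674, -0.54830544,  0.55263746, -1.56455313],
       [ 0.        ,  0.        ,  0.        ,  1.        ]])}
top {'fx': 391.76091548491127, 'fy': 391.76091548491127, 'cx': 319.44281401775936, 'cy': 202.19986941968216, 'extrinsics': array([[-0.0299587 , -0.99953876, -0.00497366,  0.00358344],
       [ 0.97674537, -0.03033165,  0.21224626, -0.48004933],
       [-0.21229922,  0.00150063,  0.97720356, -1.32834592],
       [ 0.        ,  0.        ,  0.        ,  1.        ]])}
{'fx': 309.70691628693146, 'fy': 309.70691628693146, 'cx': 324.7106187396171, 'cy': 200.2871214992039, 'tool_from_camera': array([[ 1.37781105e-04,  9.66065228e-01,  2.58298192e-01,
         6.59638509e-02],
       [ 9.99999654e-01, -3.45048390e-04,  7.57102451e-04,
        -9.43279493e-04],
       [ 8.20535727e-04,  2.58297998e-01, -9.66064941e-01,
        -1.45052324e-01],
       [ 0.00000000e+00,  0.00000000e+00,  0.00000000e+00,
         1.00000000e+00]])}
```

View pics/top0.png

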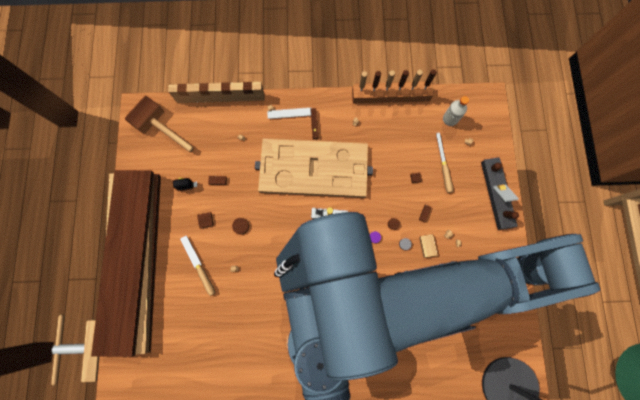

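View pics/scene0.png

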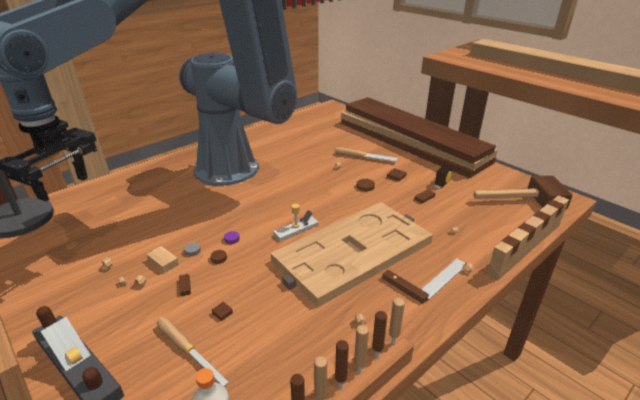

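```bash
cat > h.py <<'E'
from rig import read_state, eyes, r
import cv2, numpy as np, time
def cam(name, s=None):
    c=eyes.calibration(name)
    if name=='wrist':
        T=np.eye(4);T[:3,:3]=s['tool_rot'];T[:3,3]=s['ee_pos']
        E=np.linalg.inv(T@c['tool_from_camera'])
    else: E=c['extrinsics']
    return c,E
def proj(name,P,s=None):
    c,E=cam(name,s); P=np.atleast_2d(P); q=P@E[:3,:3].T+E[:3,3]
    x,y,z=q[:,0],-q[:,1],-q[:,2]
    if name=='wrist':
        rr=np.hypot(x,y)+1e-12; th=np.arctan2(rr,z); return np.c_[c['cx']+c['fx']*th*x/rr, c['cy']+c['fy']*th*y/rr]
    return np.c_[c['cx']+c['fx']*x/z, c['cy']+c['fy']*y/z]
def ray(name,uv,s=None):
    c,E=cam(name,s); a=(uv[0]-c['cx'])/c['fx'];b=(uv[1]-c['cy'])/c['fy']
    if name=='wrist':
        th=np.hypot(a,b)+1e-12; d=np.array([np.sin(th)*a/th,-np.sin(th)*b/th,-np.cos(th)])
    else: d=np.array([a,-b,-1.])
    R=E[:3,:3]; return -R.T@E[:3,3], R.T@d
def at(name,uv,z,s=None):
    o,d=ray(name,uv,s); return o+d*(z-o[2])/d[2]
# ortho: image with up = +x world, left = +y ; k px per m
def ortho(name,im,z,x0,x1,y0,y1,k=1000,s=None):
    H=int((x1-x0)*k);W=int((y1-y0)*k)
    X=x1-(np.arange(H)+.5)/k; Y=y1-(np.arange(W)+.5)/k
    YY,XX=np.meshgrid(Y,X); m=proj(name,np.c_[XX.ravel(),YY.ravel(),np.full(XX.size,z)],s).astype(np.float32)
    return cv2.remap(im,m[:,0].reshape(H,W),m[:,1].reshape(H,W),cv2.INTER_LINEAR)
def snap(name):
    s=read_state(); return s, eyes.capture(name)
# move numbers to reach target pos p and tool yaw (angle of tool x axis in world), tool pointing down
def delta(p,yaw,s=None,ref=None):
    s=s or read_state(); R=s['tool_rot']
    t=R.T@(np.array(p)-s['ee_pos'])/0.4
    Rt=np.array([[np.cos(yaw),np.sin(yaw),0],[np.sin(yaw),-np.cos(yaw),0],[0,0,-1.]])
    a=cv2.Rodrigues(R.T@Rt)[0].ravel()/np.radians(30)
    return np.round(t,4),np.round(a,4)
E
python3 - <<'E'
from h import *
im=cv2.imread('pics/top0.png')
for uv in [(314,167),(258,193),(370,197),(367,143),(266,139)]: print('panel',at('top',uv,.03))
for uv in [(217,181),(205,220),(241,226),(416,178),(425,213),(393,224),(330,212)]: print(uv,at('top',uv,.015))
p=at('top',(314,167),.03)
print(delta([.5,p[1],.4],0))
E
```

```text
panel [0.61664871 0.00482887 0.03      ]
panel [0.52535473 0.20897159 0.03      ]
panel [ 0.49806265 -0.19290031  0.03      ]
panel [ 0.70305815 -0.19356567  0.03      ]
panel [0.73067597 0.17996119 0.03      ]
(217, 181) [0.57901797 0.36185163 0.015     ]
(205, 220) [0.43529784 0.40123316 0.015     ]
(241, 226) [0.40956574 0.27173417 0.015     ]
(416, 178) [ 0.56754972 -0.3672809   0.015     ]
(425, 213) [ 0.43643448 -0.38883171  0.015     ]
(393, 224) [ 0.40008969 -0.27128558  0.015     ]
(330, 212) [ 0.45063145 -0.04799496  0.015     ]
(array([ 1.1629, -0.9789, -0.4033]), array([-0.003 , -0.    ,  0.7349]))
```

Request:
play_rows(increments=[[[0.6,-0.5,-0.4,0,0,0.73,1],[0.6,-0.5,-0.4,0,0,0.73,1],[0.6,-0.5,-0.4,0,0,0.73,1],[0.6,-0.5,-0.4,0,0,0.73,1],[0.6,-0.5,-0.4,0,0,0.73,1],[0.6,-0.5,-0.4,0,0,0.73,1]]])

```text
clock: 0.85
ee_pos: [0.3641, -0.2554, 0.4002]
tool_rot: [[1.0, 0.004, 0.001], [0.004, -1.0, -0.001], [0.001, 0.001, -1.0]]
wrist_force: [-0.7, -1.0, 0.4]
grip_width: 0.0881
```

```bash
python3 - <<'E'
from h import *
s=read_state();print(s['clock'],s['ee_pos'],delta([.5,0,.42],0))
E
```

```text
0.85 [ 0.36408271 -0.25543083  0.40021324] (array([ 0.3426, -0.6371, -0.0497]), array([ 0.0022, -0.0026,  0.0081]))
```

Request:
play_rows(increments=[[[0.34,-0.64,-0.05,0,0,0,1],[0.34,-0.64,-0.05,0,0,0,1],[0.34,-0.64,-0.05,0,0,0,1],[0.34,-0.64,-0.05,0,0,0,1],[0.34,-0.64,-0.05,0,0,0,1],[0.34,-0.64,-0.05,0,0,0,1],[0.34,-0.64,-0.05,0,0,0,1]]])

```text
clock: 1.72
ee_pos: [0.4982, -0.0016, 0.4182]
tool_rot: [[1.0, 0.003, -0.001], [0.003, -1.0, -0.0], [-0.001, 0.0, -1.0]]
wrist_force: [0.9, -0.7, 0.5]
grip_width: 0.0881
```

```bash
python3 - <<'E'
from h import *
s,im=snap('wrist'); cv2.imwrite('pics/w1raw.png',im[:,:,::-1]); np.save('w1.npy',im); import pickle; pickle.dump(s,open('w1.pkl','wb'))
print(s['ee_pos'])
o=ortho('wrist',im,.015,.3,.8,-.45,.45,880,s); cv2.imwrite('pics/w1.png',o[:,:,::-1])
E
```

```text
[ 0.49818631 -0.00158508  0.41821621]
```

View pics/w1.png

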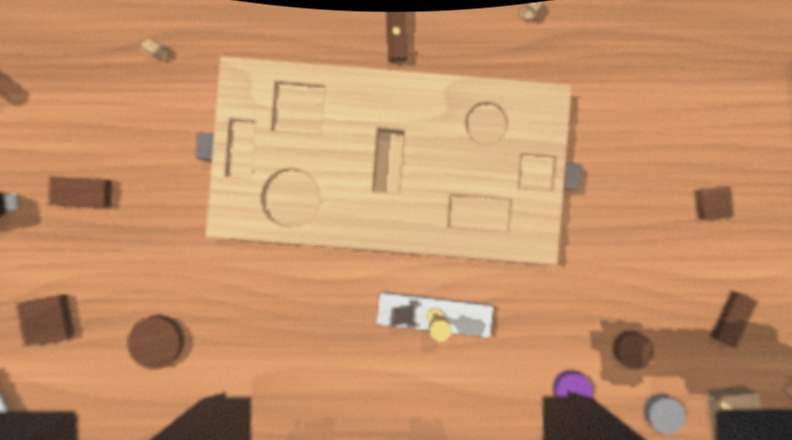

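Request:
play_rows(increments=[[[0.2,-0.25,0.5,0,0,0,1],[0.2,-0.25,0.5,0,0,0,1],[0.2,-0.25,0.5,0,0,0,1],[0.2,-0.25,0.5,0,0,0,1],[0.2,-0.25,0.5,0,0,0,1],[0.2,-0.25,0.5,0,0,0,1]]])

```text
clock: 2.52
ee_pos: [0.5787, 0.0975, 0.2202]
tool_rot: [[1.0, 0.001, 0.001], [0.001, -1.0, -0.001], [0.001, 0.001, -1.0]]
wrist_force: [0.5, 0.5, 1.4]
grip_width: 0.0882
```

```bash
cat >> h.py <<'E'
import pickle
def save(tag):
    s,im=snap('wrist'); pickle.dump((s,im),open(tag+'.pkl','wb')); print(tag,s['clock'],s['ee_pos'].round(4)); return s,im
E
python3 -c "
from h import *
save('pl')"
```

```text
pl 2.525 [0.5787 0.0975 0.2202]
```

Request:
play_rows(increments=[[[0,0.5,0,0,0,0,1],[0,0.5,0,0,0,0,1],[0,0.5,0,0,0,0,1],[0,0.5,0,0,0,0,1],[0,0.5,0,0,0,0,1],[0,0.5,0,0,0,0,1]]])

```text
clock: 3.32
ee_pos: [0.579, -0.0998, 0.2196]
tool_rot: [[1.0, 0.003, 0.001], [0.003, -1.0, 0.0], [0.001, -0.0, -1.0]]
wrist_force: [0.2, -0.2, -0.8]
grip_width: 0.0879
```

```bash
python3 - <<'E'
from h import *
save('pr')
out=[]
s,im=pickle.load(open('pl.pkl','rb')); a=ortho('wrist',im,.03,.48,.76,-.01,.26,1450,s)
s,im=pickle.load(open('pr.pkl','rb')); b=ortho('wrist',im,.03,.48,.76,-.26,.01,1450,s)
cv2.imwrite('pics/pan.png',np.hstack([a,b])[:,:,::-1]); print(a.shape)
E
```

```text
pr 3.325 [ 0.579  -0.0998  0.2196]
(406, 391, 3)
```

View pics/pan.png

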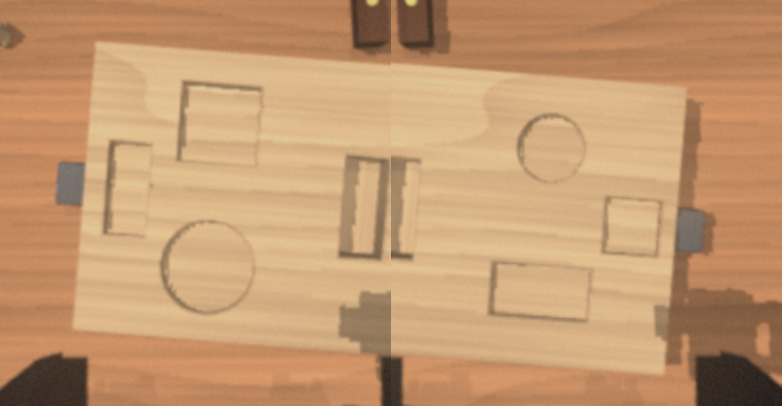

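```bash
cat >> h.py <<'E'
from scipy.optimize import minimize, differential_evolution
from scipy.ndimage import map_coordinates, gaussian_filter
def outline(kind,a,b,off,n=40):
    if kind=='d':
        t=np.linspace(0,2*np.pi,4*n,endpoint=False); return np.c_[np.cos(t),np.sin(t)]*(a/2+off)
    t=np.linspace(-.46,.46,n); A=a/2+off;B=b/2+off;o=np.ones(n)
    return np.r_[np.c_[t*a,B*o],np.c_[t*a,-B*o],np.c_[A*o,t*b],np.c_[-A*o,t*b]]
def sample(g,s,P2,p,z):
    c,sn=np.cos(p[2]),np.sin(p[2]); X=P2@np.array([[c,sn],[-sn,c]])+p[:2]
    uv=proj('wrist',np.c_[X,np.full(len(X),z)],s); return map_coordinates(g,[uv[:,1],uv[:,0]],order=1,mode='nearest')
def fit(s,im,kind,a,b,z,p0,dy=.006,dyaw=.06,o=.0012,inn=-.0010):
    g=gaussian_filter(im.astype(float).mean(2),.5)
    Po,Pi=outline(kind,a,b,o),outline(kind,a,b,inn)
    if kind=='d': dyaw=1e-6
    f=lambda p:-np.clip(sample(g,s,Po,p,z)-sample(g,s,Pi,p,z),-20,60).mean()
    p0=np.array(p0,float)
    q=differential_evolution(f,[(p0[0]-dy,p0[0]+dy),(p0[1]-dy,p0[1]+dy),(p0[2]-dyaw,p0[2]+dyaw)],seed=1,popsize=20,maxiter=60,tol=1e-6)
    return q.x,-q.fun
# drawn overlay check
def overlay(name,s,im,items,path,x0,x1,y0,y1,k,zz):
    o=ortho('wrist',im,zz,x0,x1,y0,y1,k,s)[:,:,::-1].copy()
    for kind,a,b,p in items:
        P=outline(kind,a,b,0);c,sn=np.cos(p[2]),np.sin(p[2]); X=P@np.array([[c,sn],[-sn,c]])+p[:2]
        for x,y in X:
            u,v=int((y1-y)*k),int((x1-x)*k)
            if 0<=u<o.shape[1] and 0<=v<o.shape[0]: o[v,u]=(0,0,255)
    cv2.imwrite(path,o)
POCK=dict(square_large=('r',.054,.054),strip=('r',.064,.028),disc_large=('d',.064,.064),mortise=('r',.070,.030),disc_small=('d',.046,.046),square_small=('r',.038,.038),oblong=('r',.036,.068))
E
python3 - <<'E'
from h import *
Y=-.079
px=dict(square_large=(221,124),strip=(130,188),disc_large=(208,267),mortise=(363,208),disc_small=(551,148),square_small=(632,226),oblong=(540,292))
L=pickle.load(open('pl.pkl','rb'));R=pickle.load(open('pr.pkl','rb'))
pk={}
vis=[[],[]]
for n,(u,v) in px.items():
    x=.76-v/1450; left=u<391; y=.26-u/1450 if left else .01-(u-391)/1450
    if n=='mortise': y=.006
    for side,(s,im) in ((0,L),(1,R)):
        if n!='mortise' and side==left: continue
        p,f=fit(s,im,*POCK[n],.03,[x,y,Y]); pk[n+('_r' if side and n=='mortise' else '')]=p; vis[side].append((*POCK[n],p)); print(n,side,p.round(4),round(f,1))
c,sn=np.cos(Y),np.sin(Y)
pickle.dump(pk,open('pk.pkl','wb'))
C=np.array([.6164,.0076])
for n,p in pk.items(): print(n,((p[:2]-C)@np.array([[c,-sn],[sn,c]])).round(4))
overlay('w',*L,vis[0],'a.png',.48,.76,-.01,.26,1450,.03);overlay('w',*R,vis[1],'b.png',.48,.76,-.26,.01,1450,.03)
cv2.imwrite('pics/pan2.png',np.hstack([cv2.imread('a.png'),cv2.imread('b.png')]))
E
```

```text
Traceback (most recent call last):
  File "h.py", line 58, in fit
    q=differential_evolution(f,[(p0[0]-dy,p0[0]+dy),(p0[1]-dy,p0[1]+dy),(p0[2]-dyaw,p0[2]+dyaw)],seed=1,popsize=20,maxiter=60,tol=1e-6)
  File "h.py", line 56, in <lambda>
    f=lambda p:-np.clip(sample(g,s,Po,p,z)-sample(g,s,Pi,p,z),-20,60).mean()
                                           ~~~~~~^^^^^^^^^^^^
  File "h.py", line 51, in sample
    uv=proj('wrist',np.c_[X,np.full(len(X),z)],s); return map_coordinates(g,[uv[:,1],uv[:,0]],order=1,mode='nearest')
  File "h.py", line 11, in proj
    c,E=cam(name,s); P=np.atleast_2d(P); q=P@E[:3,:3].T+E[:3,3]
        ~~~^^^^^^^^
  File "h.py", line 4, in cam
    c=eyes.calibration(name)
ValueError: time passes only in moves, steps and waits
```

```bash
python3 - <<'E'
t=open('h.py').read()
t=t.replace("def cam(name, s=None):\n    c=eyes.calibration(name)","_C={}\ndef cam(name, s=None):\n    if name not in _C: _C[name]=eyes.calibration(name)\n    c=_C[name]")
open('h.py','w').write(t)
E
cat > pan.py <<'E'
from h import *
Y=-.079
px=dict(square_large=(221,124),strip=(130,188),disc_large=(208,267),mortise=(363,208),disc_small=(551,148),square_small=(632,226),oblong=(540,292))
L=pickle.load(open('pl.pkl','rb'));R=pickle.load(open('pr.pkl','rb'))
pk={}
vis=[[],[]]
for n,(u,v) in px.items():
    x=.76-v/1450; left=u<391; y=.26-u/1450 if left else .01-(u-391)/1450
    if n=='mortise': y=.006
    for side,(s,im) in ((0,L),(1,R)):
        if n!='mortise' and side==left: continue
        p,f=fit(s,im,*POCK[n],.03,[x,y,Y]); pk[n+('_r' if side and n=='mortise' else '')]=p; vis[side].append((*POCK[n],p)); print(n,side,p.round(4),round(f,1))
c,sn=np.cos(Y),np.sin(Y)
pickle.dump(pk,open('pk.pkl','wb'))
C=np.array([.6164,.0076])
for n,p in pk.items(): print(n,((p[:2]-C)@np.array([[c,-sn],[sn,c]])).round(4))
overlay('w',*L,vis[0],'a.png',.48,.76,-.01,.26,1450,.03);overlay('w',*R,vis[1],'b.png',.48,.76,-.26,.01,1450,.03)
cv2.imwrite('pics/pan2.png',np.hstack([cv2.imread('a.png'),cv2.imread('b.png')]))
E
python3 pan.py
```

```text
square_large 0 [ 0.6756  0.1091 -0.077 ] 17.6
strip 0 [ 0.6298  0.173  -0.0663] 19.9
disc_large 0 [ 0.5757  0.1169 -0.079 ] 19.7
mortise 0 [ 0.6168  0.0091 -0.0792] 37.9
mortise 1 [ 0.6168  0.0079 -0.0773] 34.6
disc_small 1 [ 0.6587 -0.1003 -0.079 ] 14.1
square_small 1 [ 0.6023 -0.1561 -0.07  ] 10.2
oblong 1 [ 0.5579 -0.0927 -0.0932] 12.9
square_large [0.051  0.1059]
strip [0.0003 0.166 ]
disc_large [-0.0492  0.1058]
mortise [0.0003 0.0015]
mortise_r [0.0004 0.0003]
disc_small [ 0.0507 -0.1042]
square_small [-0.0011 -0.1643]
oblong [-0.0504 -0.1046]
```

View pics/pan2.png

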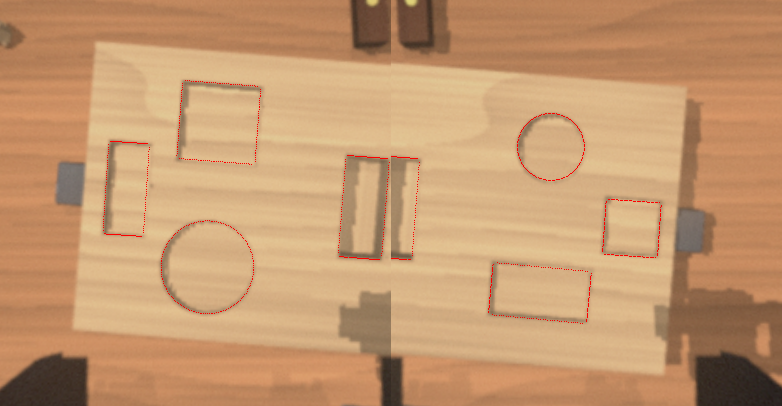

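```bash
cat >> h.py <<'E'
BL=dict(oblong=('r',.032,.064),square_large=('r',.05,.05),disc_large=('d',.06,.06),square_small=('r',.034,.034),strip=('r',.06,.024),disc_small=('d',.042,.042))
E
python3 - <<'E'
from h import *
im=np.load('w1.npy'); s=pickle.load(open('w1.pkl','rb'))
px=dict(oblong=(80,193,0),square_large=(47,320,.1),disc_large=(157,342,0),square_small=(714,203,.1),strip=(734,318,-.5),disc_small=(632,348,0))
bl={}
for n,(u,v,a) in px.items():
    p,f=fit(s,im,*BL[n],.015,[.8-v/880,.45-u/880,a],.012,.35,.003,-.003); bl[n]=p; print(n,p.round(4),round(f,1))
pickle.dump(bl,open('bl.pkl','wb'))
overlay('w',s,im,[(*BL[n],p) for n,p in bl.items()],'pics/w1o.png',.36,.62,-.45,.45,880,.015)
# gauge coarse
print(at('wrist',(0,0),0,s)[:0], delta([.40,.262,.14],-.081))
print(read_state()['qpos'].round(2))
E
```

```text
oblong [ 0.5806  0.3557 -0.0434] 37.4
square_large [0.4363 0.3943 0.1802] 35.1
disc_large [ 0.4116  0.2717 -0.    ] 41.4
square_small [ 0.5677 -0.3591  0.1015] 37.6
strip [ 0.4387 -0.3817 -0.4493] 37.5
disc_small [ 0.4032 -0.2678  0.    ] 30.9
[] (array([-0.4437, -0.9056,  0.198 ]), array([-0.0002, -0.0014,  0.1628]))
[-0.37  0.22  1.6   0.    1.32  1.19]
```

View pics/w1o.png

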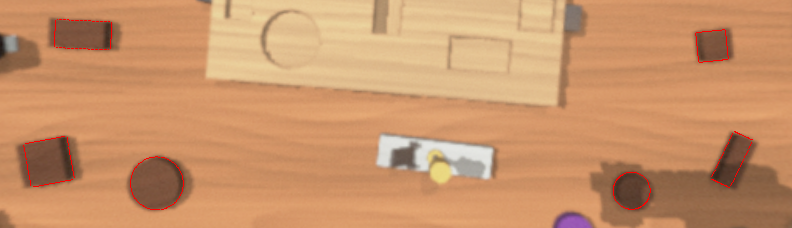

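Request:
play_rows(increments=[[[-0.05,-0.02,0.16,0,0,0.16,1],[-0.05,-0.02,0.16,0,0,0.16,1],[-0.05,-0.02,0.16,0,0,0.16,1],[-0.05,-0.02,0.16,0,0,0.16,1]]])

```text
clock: 3.88
ee_pos: [0.5609, -0.0934, 0.1572]
tool_rot: [[0.997, -0.08, 0.004], [-0.08, -0.997, -0.002], [0.004, 0.001, -1.0]]
wrist_force: [-0.9, -0.5, -0.9]
grip_width: 0.0881
```

```bash
cat >> h.py <<'E'
PC=np.array([.6165,.0084]);PY=-.081
LOC=dict(square_large=(.05,.105),strip=(0,.165),disc_large=(-.05,.105),mortise=(0,0),disc_small=(.05,-.105),square_small=(0,-.165),oblong=(-.05,-.105))
def pocket(n):
    c,s=np.cos(PY),np.sin(PY);x,y=LOC[n];return np.array([PC[0]+c*x-s*y,PC[1]+s*x+c*y])
E
python3 - <<'E'
from h import *
s,im=save('po')
for n in ['oblong','disc_small','square_small','mortise']:
    p,f=fit(s,im,*POCK[n],.03,[*pocket(n),PY],.005,.03); print(n,p.round(4),pocket(n).round(4),round(f,1))
print(delta([.41,.27,.14],PY))
E
```

```text
po 3.875 [ 0.5609 -0.0934  0.1572]
oblong [ 0.5576 -0.0927 -0.0951] [ 0.5582 -0.0922] 13.9
disc_small [ 0.6583 -0.1003 -0.081 ] [ 0.6578 -0.1003] 20.5
square_small [ 0.6028 -0.1559 -0.0614] [ 0.6031 -0.1561] 13.7
mortise [ 0.6167  0.0076 -0.0807] [0.6165 0.0084] 41.8
(array([-0.4485, -0.8757,  0.0398]), array([ 0.0022, -0.0074,  0.0015]))
```

Request:
play_rows(increments=[[[-0.45,-0.876,0.04,0,0,0,1],[-0.45,-0.876,0.04,0,0,0,1],[-0.45,-0.876,0.04,0,0,0,1],[-0.45,-0.876,0.04,0,0,0,1],[-0.45,-0.876,0.04,0,0,0,1],[-0.45,-0.876,0.04,0,0,0,1],[-0.45,-0.876,0.04,0,0,0,1],[-0.45,-0.876,0.04,0,0,0,1]]])

```text
clock: 4.92
ee_pos: [0.4082, 0.2723, 0.14]
tool_rot: [[0.997, -0.078, 0.002], [-0.078, -0.997, 0.001], [0.002, -0.001, -1.0]]
wrist_force: [0.5, 0.4, 0.4]
grip_width: 0.0882
```

```bash
cat > look.py <<'E'
import sys
from h import *
n=sys.argv[1]; z=float(sys.argv[2]); gy=float(sys.argv[3]) if len(sys.argv)>3 else 0.  # gy: tool yaw minus blank yaw
bl=pickle.load(open('bl.pkl','rb'))
s,im=save('l_'+n)
p,f=fit(s,im,*BL[n],.015,bl[n],.015,.25,.003,-.003); p,f=fit(s,im,*BL[n],.015,p,.004,.05,.0015,-.0015); print(n,p.round(4),'coarse',bl[n].round(4),round(f,1))
yaw=PY if BL[n][0]=='d' else p[2]+gy
print('move',delta([p[0],p[1],z],yaw,s))
overlay('w',s,im,[(*BL[n],p)],'pics/l_%s.png'%n,p[0]-.08,p[0]+.08,p[1]-.08,p[1]+.08,2000,.015)
E
python3 look.py disc_large .008
```

```text
l_disc_large 4.925 [0.4082 0.2723 0.14  ]
disc_large [ 0.4111  0.2759 -0.    ] coarse [ 0.4116  0.2717 -0.    ] 47.4
move (array([ 0.0058, -0.0093,  0.3299]), array([-0.0017, -0.0041,  0.0062]))
```

View pics/l_disc_large.png

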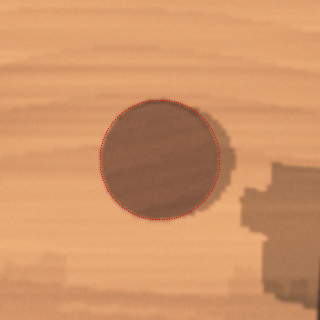

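Request:
play_rows(increments=[[[0.0058,-0.0093,0.15,0,0,0,1],[0.0058,-0.0093,0.25,0,0,0,1],[0.0058,-0.0093,0.33,0,0,0,1],[0.0058,-0.0093,0.33,0,0,0,0.6],[0.0058,-0.0093,0.33,0,0,0,0.5],[0.0058,-0.0093,0.33,0,0,0,0.5],[0.0058,-0.0093,0.33,0,0,0,0.5],[0.0058,-0.0093,0.33,0,0,0,0.5]]], newtons=25)

```text
clock: 5.98
ee_pos: [0.4121, 0.2746, 0.0084]
tool_rot: [[0.997, -0.081, 0.003], [-0.081, -0.997, 0.001], [0.003, -0.001, -1.0]]
wrist_force: [0.6, -2.7, 7.9]
grip_width: 0.0588
```

```bash
cat > go.py <<'E'
import sys
from h import *
n=sys.argv[1]; z=float(sys.argv[2]); q=pocket(n); s=read_state()
print(s['ee_pos'].round(4),s['grip_width'],s['wrist_force'].round(1)); print('up then move to z',z,delta([*q,z],PY,s), 'up',delta([*s['ee_pos'][:2],z],PY,s)[0])
E
python3 go.py disc_large .07
```

```text
[0.4121 0.2746 0.0084] 0.058787651582991714 [ 0.6 -2.7  7.9]
up then move to z 0.07 (array([ 0.4386,  0.3595, -0.1527]), array([-0.0017, -0.0065,  0.0002])) up [ 5.000e-04 -1.000e-04 -1.539e-01]
```

Request:
play_rows(increments=[[[0,0,-0.15,0,0,0,0.5],[0.1,0.08,-0.18,0,0,0,0.5],[0.44,0.36,-0.18,0,0,0,0.5],[0.44,0.36,-0.18,0,0,0,0.5],[0.44,0.36,-0.18,0,0,0,0.5],[0.44,0.36,-0.18,0,0,0,0.5],[0.44,0.36,-0.15,0,0,0,0.5],[0.44,0.36,-0.15,0,0,0,0.5]]])

```text
clock: 6.98
ee_pos: [0.5718, 0.1177, 0.0651]
tool_rot: [[0.997, -0.08, -0.004], [-0.08, -0.997, 0.0], [-0.004, 0.0, -1.0]]
wrist_force: [-0.1, 0.3, -0.1]
grip_width: 0.0587
```

```bash
python3 go.py disc_large .0325;python3 go.py disc_large .0325
```

```text
[0.5718 0.1177 0.0651] 0.058693844783738944 [-0.1  0.3 -0.1]
up then move to z 0.0325 (array([0.0087, 0.0009, 0.0815]), array([0.0002, 0.007 , 0.0025])) up [ 0.0003 -0.      0.0815]
[0.5718 0.1177 0.0651] 0.058693844783738944 [-0.1  0.3 -0.1]
up then move to z 0.0325 (array([0.0087, 0.0009, 0.0815]), array([0.0002, 0.007 , 0.0025])) up [ 0.0003 -0.      0.0815]
```

Request:
play_rows(increments=[[[0,0,0,0,0,0,0.5],[0,0,0,0,0,0,0.5]]])

```text
clock: 7.22
ee_pos: [0.574, 0.1173, 0.067]
tool_rot: [[0.997, -0.08, 0.0], [-0.08, -0.997, 0.0], [0.0, -0.0, -1.0]]
wrist_force: [-0.1, -0.1, -0.9]
grip_width: 0.0588
```

```bash
python3 go.py disc_large .0325
```

```text
[0.574  0.1173 0.067 ] 0.0588452559554333 [-0.1 -0.1 -0.9]
up then move to z 0.0325 (array([0.003 , 0.0002, 0.0862]), array([-0.0001, -0.0005,  0.0017])) up [-0.      0.      0.0862]
```

Request:
play_rows(increments=[[[0.0055,0,0.04,0,0,0,0.5],[0.0055,0,0.07,0,0,0,0.5],[0.0055,0,0.088,0,0,0,0.5],[0.0055,0,0.09,0,0,0,0.5],[0.0055,0,0.09,0,0,0,0.5]]])

```text
clock: 7.85
ee_pos: [0.5763, 0.1162, 0.0308]
tool_rot: [[0.997, -0.081, -0.001], [-0.081, -0.997, -0.0], [-0.001, 0.0, -1.0]]
wrist_force: [-2.2, -0.5, 5.6]
grip_width: 0.0587
```

Request:
play_rows(increments=[[[0,0,0,0,0,0,0.85],[0,0,0,0,0,0,0.85],[0,0,-0.1,0,0,0,0.85],[0,0,-0.25,0,0,0,0.85],[0,0,-0.25,0,0,0,0.85],[0,0,-0.25,0,0,0,0.85]]])

```text
clock: 8.6
ee_pos: [0.576, 0.1164, 0.1302]
tool_rot: [[0.997, -0.081, -0.001], [-0.081, -0.997, 0.0], [-0.001, -0.0, -1.0]]
wrist_force: [-0.3, 0.1, -0.8]
grip_width: 0.0748
```

```bash
python3 - <<'E'
from h import *
s,im=save('c1')
p,f=fit(s,im,*BL['disc_large'],.039,[*pocket('disc_large'),0],.008,.1,.0015,-.0015);print(p,pocket('disc_large'),f)
o=ortho('wrist',im,.039,.51,.64,.05,.18,2000,s); cv2.imwrite('pics/c1.png',o[:,:,::-1])
print(delta([.436,.397,.14],.18,s))
E
```

```text
c1 8.6 [0.576  0.1164 0.1302]
[ 5.75155569e-01  1.17819348e-01 -2.20071614e-07] [0.57515964 0.11710131] 51.579651995067536
(array([-0.4057, -0.6707, -0.0244]), array([-2.000e-04,  1.000e-03, -4.988e-01]))
```

View pics/c1.png

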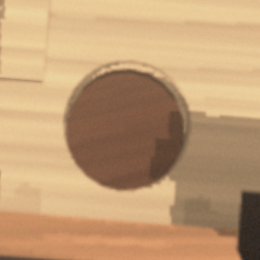

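Request:
play_rows(increments=[[[-0.406,-0.67,-0.02,0,0,-0.5,0.85],[-0.406,-0.67,-0.02,0,0,-0.5,0.85],[-0.406,-0.67,-0.02,0,0,-0.5,0.85],[-0.406,-0.67,-0.02,0,0,-0.5,0.85],[-0.406,-0.67,-0.02,0,0,-0.5,0.85],[-0.406,-0.67,-0.02,0,0,-0.5,0.85],[-0.406,-0.67,-0.02,0,0,-0.5,0.85],[-0.406,-0.67,-0.02,0,0,-0.5,0.85]]])

```text
clock: 9.65
ee_pos: [0.4367, 0.3951, 0.1377]
tool_rot: [[0.984, 0.178, -0.001], [0.178, -0.984, -0.001], [-0.002, 0.001, -1.0]]
wrist_force: [0.6, -0.6, 0.0]
grip_width: 0.0748
```

```bash
python3 look.py square_large .008
```

```text
l_square_large 9.65 [0.4367 0.3951 0.1377]
square_large [0.4364 0.4036 0.1831] coarse [0.4363 0.3943 0.1802] 47.1
move (array([ 0.0035, -0.0212,  0.3243]), array([ 0.0017,  0.0029, -0.0084]))
```

Request:
play_rows(increments=[[[0.0035,-0.0212,0.13,0,0,0,0.85],[0.0035,-0.0212,0.25,0,0,0,0.85],[0.0035,-0.0212,0.324,0,0,0,0.85],[0.0035,-0.0212,0.324,0,0,0,0.85],[0.0035,-0.0212,0.324,0,0,0,0.4],[0.0035,-0.0212,0.324,0,0,0,0.4],[0.0035,-0.0212,0.324,0,0,0,0.4],[0.0035,-0.0212,0.324,0,0,0,0.4]]])

```text
clock: 10.7
ee_pos: [0.4373, 0.4058, 0.0108]
tool_rot: [[0.984, 0.18, 0.002], [0.18, -0.984, 0.001], [0.003, -0.001, -1.0]]
wrist_force: [0.1, -1.4, 6.5]
grip_width: 0.0495
```

```bash
python3 go.py square_large .07
```

```text
[0.4373 0.4058 0.0108] 0.04954779398849892 [ 0.1 -1.4  6.5]
up then move to z 0.07 (array([ 0.4513,  0.8365, -0.1474]), array([-0.002 , -0.0049,  0.4999])) up [ 4.00e-04 -1.00e-04 -1.48e-01]
```

Request:
play_rows(increments=[[[0,0,-0.13,0,0,0,0.4],[0.1,0.19,-0.2,0,0,0.2,0.4],[0.45,0.836,-0.2,0,0,0.5,0.4],[0.45,0.836,-0.2,0,0,0.5,0.4],[0.45,0.836,-0.2,0,0,0.5,0.4],[0.45,0.836,-0.2,0,0,0.5,0.4],[0.45,0.836,-0.2,0,0,0.5,0.4],[0.45,0.836,-0.2,0,0,0.5,0.4]]])

```text
clock: 11.7
ee_pos: [0.6758, 0.1046, 0.0898]
tool_rot: [[0.996, -0.086, 0.002], [-0.086, -0.996, -0.001], [0.002, 0.0, -1.0]]
wrist_force: [-0.2, -0.5, 0.3]
grip_width: 0.0493
```

Request:
play_rows(increments=[[[0,0,0.05,0,0,0,0.4],[0,0,0.05,0,0,0,0.4],[0,0,0.05,0,0,0,0.4],[0,0,0.05,0,0,0,0.4]]])

```text
clock: 12.2
ee_pos: [0.673, 0.1098, 0.0695]
tool_rot: [[0.997, -0.08, 0.0], [-0.08, -0.997, 0.0], [0.0, -0.0, -1.0]]
wrist_force: [0.2, -0.5, 0.7]
grip_width: 0.0493
```

```bash
python3 go.py square_large .0345
```

```text
[0.673  0.1098 0.0695] 0.04926827873224798 [ 0.2 -0.5  0.7]
up then move to z 0.0345 (array([0.0046, 0.0016, 0.0875]), array([-0.0002, -0.0008,  0.0026])) up [-0.      0.      0.0875]
```

Request:
play_rows(increments=[[[0.008,0.0016,0.04,0,0,0,0.4],[0.008,0.0016,0.07,0,0,0,0.4],[0.008,0.0016,0.088,0,0,0,0.4],[0.008,0.0016,0.092,0,0,0,0.4],[0.008,0.0016,0.092,0,0,0,0.4]]])

```text
clock: 12.82
ee_pos: [0.6763, 0.1077, 0.0338]
tool_rot: [[0.997, -0.081, -0.001], [-0.081, -0.997, -0.0], [-0.001, 0.0, -1.0]]
wrist_force: [-6.7, -0.4, 12.3]
grip_width: 0.0494
```

Request:
play_rows(increments=[[[0,0,0,0,0,0,0.7],[0,0,0,0,0,0,0.72],[0,0,-0.1,0,0,0,0.85],[0,0,-0.25,0,0,0,0.85],[0,0,-0.25,0,0,0,0.85],[0,0,-0.25,0,0,0,0.85]]])

```text
clock: 13.58
ee_pos: [0.676, 0.1077, 0.1317]
tool_rot: [[0.997, -0.081, -0.001], [-0.081, -0.997, 0.0], [-0.001, -0.0, -1.0]]
wrist_force: [-0.2, 0.2, -0.8]
grip_width: 0.075
```

```bash
cat > chk.py <<'E'
import sys
from h import *
n=sys.argv[1]
s,im=save('c_'+n)
p,f=fit(s,im,*BL[n],.039,[*pocket(n),PY],.008,.1,.0015,-.0015);print('placed',p.round(4),pocket(n).round(4),round(f,1))
if len(sys.argv)>2:
    m=sys.argv[2]; b=pickle.load(open('bl.pkl','rb'))[m]; print('next',delta([b[0],b[1],.14],float(sys.argv[3]),s))
E
python3 chk.py square_large oblong -.045
```

```text
c_square_large 13.575 [0.676  0.1077 0.1317]
placed [ 0.6752  0.1089 -0.079 ] [0.6748 0.109 ] 52.7
next (array([-0.2882, -0.5984, -0.0205]), array([-0.    ,  0.0011, -0.0693]))
```

Well placed. On to the oblong.

Request:
play_rows(increments=[[[-0.288,-0.605,-0.02,0,0,-0.07,1],[-0.288,-0.605,-0.02,0,0,-0.07,1],[-0.288,-0.605,-0.02,0,0,-0.07,1],[-0.288,-0.605,-0.02,0,0,-0.07,1],[-0.288,-0.605,-0.02,0,0,-0.07,1],[-0.288,-0.605,-0.02,0,0,-0.07,1],[-0.288,-0.605,-0.02,0,0,-0.07,1],[-0.288,-0.605,-0.02,0,0,-0.07,1]]])

```text
clock: 14.62
ee_pos: [0.5821, 0.3564, 0.14]
tool_rot: [[0.999, -0.047, -0.0], [-0.047, -0.999, -0.0], [-0.0, 0.0, -1.0]]
wrist_force: [-0.4, -0.3, -0.6]
grip_width: 0.0883
```

```bash
python3 look.py oblong .009
```

```text
l_oblong 14.625 [0.5821 0.3564 0.14  ]
oblong [ 0.5839  0.3633 -0.0418] coarse [ 0.5806  0.3557 -0.0434] 44.1
move (array([ 0.0038, -0.0177,  0.3274]), array([ 0.0009,  0.0007, -0.0101]))
```

```bash
python3 - <<'E'
from h import *
s,im=pickle.load(open('l_oblong.pkl','rb'))
p=[.5839,.3633,-.0418]
overlay('w',s,im,[('r',.032,.064,p),('r',.018,.123,p),('r',.018,.105,p)],'pics/lo.png',.48,.68,.28,.48,2500,.015)
E
```

```text
(no output)
```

View pics/lo.png

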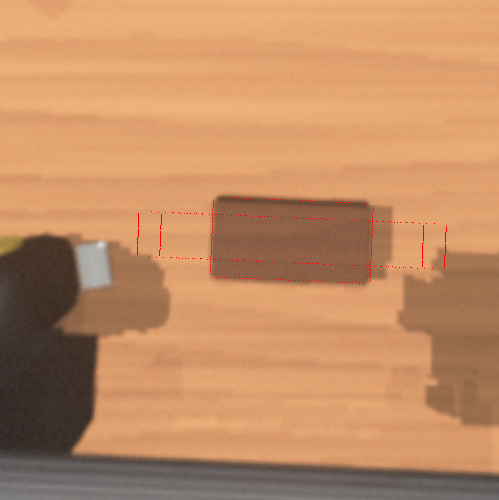

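Request:
play_rows(increments=[[[0.0038,-0.0177,0.13,0,0,0,0.9],[0.0038,-0.0177,0.25,0,0,0,0.9],[0.0038,-0.0177,0.324,0,0,0,0.9],[0.0038,-0.0177,0.326,0,0,0,0.9],[0.0038,-0.0177,0.326,0,0,0,0.55],[0.0038,-0.0177,0.326,0,0,0,0.55],[0.0038,-0.0177,0.326,0,0,0,0.55],[0.0038,-0.0177,0.326,0,0,0,0.55]]])

```text
clock: 15.68
ee_pos: [0.5847, 0.3657, 0.0123]
tool_rot: [[0.999, -0.044, 0.004], [-0.044, -0.999, 0.001], [0.004, -0.001, -1.0]]
wrist_force: [0.9, -1.5, 6.3]
grip_width: 0.0632
```

```bash
python3 go.py oblong .12
```

```text
[0.5847 0.3657 0.0123] 0.06315400978798479 [ 0.9 -1.5  6.3]
up then move to z 0.12 (array([-0.0144,  1.1463, -0.2708]), array([-0.0026, -0.007 ,  0.0697])) up [ 0.001  -0.0003 -0.2693]
```

Request:
play_rows(increments=[[[0,0,0,0,0,0,0.85],[0,0,0.01,0,0,0,0.85],[0,0,0.01,0,0,0,0.55],[0,0,0.01,0,0,0,0.55],[0,0,0.01,0,0,0,0.55],[0,0,0.01,0,0,0,0.55]]])

```text
clock: 16.42
ee_pos: [0.583, 0.3653, 0.0059]
tool_rot: [[0.999, -0.045, 0.0], [-0.045, -0.999, -0.0], [0.0, 0.0, -1.0]]
wrist_force: [0.1, -0.4, 0.4]
grip_width: 0.0638
```

```bash
python3 go.py oblong .12
```

```text
[0.583  0.3653 0.0059] 0.06380097453009839 [ 0.1 -0.4  0.4]
up then move to z 0.12 (array([-0.0112,  1.1454, -0.2852]), array([ 0.    , -0.    ,  0.0696])) up [ 0.      0.     -0.2852]
```

Request:
play_rows(increments=[[[0,0,-0.13,0,0,0,0.55],[0,0.15,-0.28,0,0,0.07,0.55],[0,0.8,-0.28,0,0,0.07,0.55],[0,0.8,-0.28,0,0,0.07,0.55],[0,0.8,-0.28,0,0,0.07,0.55],[0,0.8,-0.28,0,0,0.07,0.55],[0,0.8,-0.28,0,0,0.07,0.55],[0,0.8,-0.28,0,0,0.07,0.55]]])

```text
clock: 17.42
ee_pos: [0.5691, 0.0437, 0.1184]
tool_rot: [[0.996, -0.085, 0.001], [-0.085, -0.996, -0.0], [0.001, 0.0, -1.0]]
wrist_force: [0.6, 0.9, -0.6]
grip_width: 0.0635
```

Request:
play_rows(increments=[[[0,0.345,0,0,0,0,0.55],[0,0.345,0,0,0,0,0.55],[0,0.345,0.1,0,0,0,0.55],[0,0.345,0.14,0,0,0,0.55],[0,0.345,0.14,0,0,0,0.55],[0,0.345,0.14,0,0,0,0.55]]])

```text
clock: 18.18
ee_pos: [0.5584, -0.0906, 0.0628]
tool_rot: [[0.997, -0.079, 0.001], [-0.079, -0.997, -0.0], [0.001, 0.0, -1.0]]
wrist_force: [-0.5, 0.0, 0.8]
grip_width: 0.0638
```

```bash
python3 go.py oblong .0305
```

```text
[ 0.5584 -0.0906  0.0628] 0.06382216616656473 [-0.5  0.   0.8]
up then move to z 0.0305 (array([-0.0004,  0.004 ,  0.0808]), array([ 0.0002, -0.0022,  0.0034])) up [-0.0001 -0.      0.0808]
```

Request:
play_rows(increments=[[[-0.003,0.004,0.04,0,0,0,0.55],[-0.003,0.004,0.07,0,0,0,0.55],[-0.003,0.004,0.08,0,0,0,0.55],[-0.003,0.004,0.08,0,0,0,0.55],[-0.003,0.004,0.08,0,0,0,0.55]]])

```text
clock: 18.8
ee_pos: [0.5559, -0.093, 0.0304]
tool_rot: [[0.997, -0.081, -0.001], [-0.081, -0.997, 0.001], [-0.001, -0.001, -1.0]]
wrist_force: [-4.7, 3.0, 9.5]
grip_width: 0.0639
```

Request:
play_rows(increments=[[[0,0,0,0,0,0,0.85],[0,0,0,0,0,0,0.85],[0,0,-0.1,0,0,0,0.85],[0,0,-0.25,0,0,0,0.85],[0,0,-0.25,0,0,0,0.85],[0,0,-0.25,0,0,0,0.85]]])

```text
clock: 19.55
ee_pos: [0.5559, -0.0933, 0.1294]
tool_rot: [[0.997, -0.081, -0.0], [-0.081, -0.997, 0.0], [-0.0, -0.0, -1.0]]
wrist_force: [-0.3, 0.0, -1.3]
grip_width: 0.0748
```

```bash
python3 chk.py oblong strip -.45; python3 - <<'E'
from h import *
s,im=pickle.load(open('c_oblong.pkl','rb'))
o=ortho('wrist',im,.039,.5,.62,-.16,-.03,2500,s); cv2.imwrite('pics/c2.png',o[:,:,::-1])
E
```

```text
c_oblong 19.55 [ 0.5559 -0.0933  0.1294]
placed [ 0.5579 -0.0925 -0.0851] [ 0.5582 -0.0922] 52.9
next (array([-0.2333,  0.7424, -0.0265]), array([-1.000e-04,  1.000e-03,  7.042e-01]))
```

View pics/c2.png

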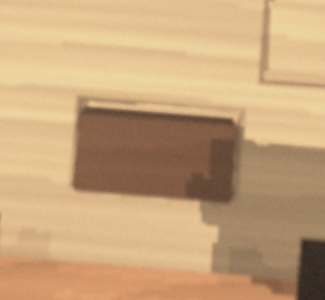

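Request:
play_rows(increments=[[[-0.233,0.755,-0.03,0,0,0.7,0.6],[-0.233,0.755,-0.03,0,0,0.7,0.6],[-0.233,0.755,-0.03,0,0,0.7,0.6],[-0.233,0.755,-0.03,0,0,0.7,0.6],[-0.233,0.755,-0.03,0,0,0.7,0.6],[-0.233,0.755,-0.03,0,0,0.7,0.6],[-0.233,0.755,-0.03,0,0,0.7,0.6],[-0.233,0.755,-0.03,0,0,0.7,0.6]]])

```text
clock: 20.6
ee_pos: [0.4391, -0.3849, 0.1408]
tool_rot: [[0.902, -0.431, -0.001], [-0.431, -0.902, 0.002], [-0.002, -0.001, -1.0]]
wrist_force: [0.3, 0.6, -0.1]
grip_width: 0.0531
```

Request:
play_rows(increments=[[[0,0,0,0,0,0,0.6],[0,0,0,0,0,0,0.6],[0,0,0,0,0,0,0.6]]])

```text
clock: 20.98
ee_pos: [0.4392, -0.3864, 0.142]
tool_rot: [[0.902, -0.432, 0.0], [-0.432, -0.902, -0.0], [0.0, 0.0, -1.0]]
wrist_force: [0.1, 0.9, 0.2]
grip_width: 0.0533
```

```bash
python3 look.py strip .008; python3 - <<'E'
from h import *
s,im=pickle.load(open('l_strip.pkl','rb'))
p=[*s['ee_pos'][:2],-.45]
overlay('w',s,im,[('r',.018,.088,p)],'pics/ls.png',.34,.54,-.49,-.25,2300,.015)
E
```

```text
l_strip 20.975 [ 0.4392 -0.3864  0.142 ]
strip [ 0.4372 -0.3902 -0.4321] coarse [ 0.4387 -0.3817 -0.4493] 43.0
move (array([-0.0004,  0.0106,  0.3351]), array([ 0.0001, -0.0002, -0.0283]))
```

View pics/ls.png

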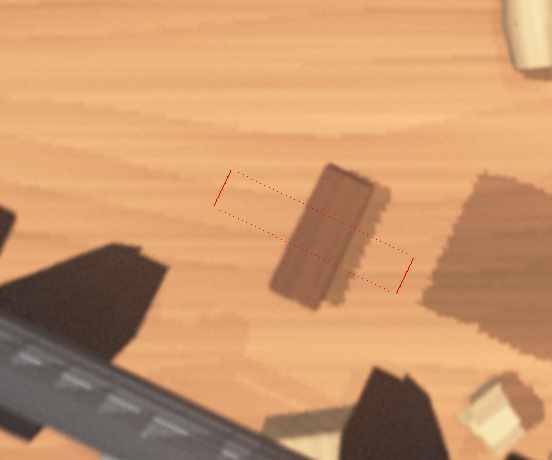

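Request:
play_rows(increments=[[[0,0.0106,0.13,0,0,-0.03,0.6],[0,0.0106,0.25,0,0,-0.03,0.6],[0,0.0106,0.335,0,0,-0.03,0.6],[0,0.0106,0.335,0,0,-0.03,0.6],[0,0.0106,0.335,0,0,-0.03,0.1],[0,0.0106,0.335,0,0,-0.03,0.1],[0,0.0106,0.335,0,0,-0.03,0.1],[0,0.0106,0.335,0,0,-0.03,0.1]]])

```text
clock: 22.02
ee_pos: [0.4377, -0.3915, 0.0094]
tool_rot: [[0.908, -0.419, 0.001], [-0.419, -0.908, -0.002], [0.002, 0.001, -1.0]]
wrist_force: [-1.1, 0.8, 7.1]
grip_width: 0.0234
```

```bash
python3 go.py strip .12
```

```text
[ 0.4377 -0.3915  0.0094] 0.023401442788363695 [-1.1  0.8  7.1]
up then move to z 0.12 (array([-0.1539, -1.4822, -0.2786]), array([ 0.0029, -0.0036, -0.6703])) up [ 0.0006  0.0003 -0.2765]
```

Request:
play_rows(increments=[[[0,0,-0.14,0,0,0,0.1],[-0.02,-0.2,-0.28,0,0,-0.2,0.1],[-0.1,-1,-0.28,0,0,-0.64,0.1],[-0.1,-1,-0.28,0,0,-0.64,0.1],[-0.1,-1,-0.28,0,0,-0.64,0.1],[-0.1,-1,-0.28,0,0,-0.64,0.1],[-0.1,-1,-0.28,0,0,-0.64,0.1],[-0.1,-1,-0.28,0,0,-0.64,0.1]]])

```text
clock: 23.02
ee_pos: [0.5687, -0.0078, 0.1205]
tool_rot: [[0.996, -0.095, 0.001], [-0.095, -0.996, 0.0], [0.001, -0.0, -1.0]]
wrist_force: [0.5, -0.7, 0.4]
grip_width: 0.0234
```

```bash
python3 go.py strip .07
```

```text
[ 0.5687 -0.0078  0.1205] 0.023416973031300022 [ 0.5 -0.7  0.4]
up then move to z 0.07 (array([ 0.1093, -0.4641,  0.1264]), array([-0.0003, -0.0016, -0.0262])) up [-1.000e-04  0.000e+00  1.262e-01]
```

Request:
play_rows(increments=[[[0.105,-0.455,0,0,0,-0.02,0.1],[0.105,-0.455,0,0,0,-0.02,0.1],[0.105,-0.455,0,0,0,-0.02,0.1],[0.105,-0.455,0,0,0,-0.02,0.1],[0.105,-0.455,0.12,0,0,-0.02,0.1],[0.105,-0.455,0.12,0,0,-0.02,0.1],[0.105,-0.455,0.12,0,0,-0.02,0.1],[0.105,-0.455,0.12,0,0,-0.02,0.1]]])

```text
clock: 24.02
ee_pos: [0.629, 0.1659, 0.0741]
tool_rot: [[0.996, -0.087, 0.003], [-0.087, -0.996, 0.0], [0.003, -0.0, -1.0]]
wrist_force: [0.0, 0.6, -0.0]
grip_width: 0.0235
```

```bash
python3 go.py strip .0334
```

```text
[0.629  0.1659 0.0741] 0.023538491806424623 [ 0.   0.6 -0. ]
up then move to z 0.0334 (array([ 0.0003, -0.0175,  0.1019]), array([-0.0009, -0.006 , -0.0119])) up [-0.0003  0.      0.1019]
```

Request:
play_rows(increments=[[[0.003,-0.0175,0.04,0,0,-0.012,0.1],[0.003,-0.0175,0.04,0,0,-0.012,0.1],[0.003,-0.0175,0.04,0,0,-0.012,0.1]]])

```text
clock: 24.4
ee_pos: [0.6292, 0.1734, 0.0556]
tool_rot: [[0.997, -0.08, -0.001], [-0.08, -0.997, -0.0], [-0.001, 0.0, -1.0]]
wrist_force: [1.1, 0.7, 0.4]
grip_width: 0.0234
```

```bash
python3 go.py strip .0334
```

```text
[0.6292 0.1734 0.0556] 0.023441928377699834 [1.1 0.7 0.4]
up then move to z 0.0334 (array([0.0019, 0.0013, 0.0554]), array([0.0003, 0.0012, 0.0022])) up [ 0.     -0.      0.0554]
```

Request:
play_rows(increments=[[[0.0042,0.0013,0.03,0,0,0,0.1],[0.0042,0.0013,0.055,0,0,0,0.1],[0.0042,0.0013,0.059,0,0,0,0.1],[0.0042,0.0013,0.059,0,0,0,0.1]]])

```text
clock: 24.9
ee_pos: [0.631, 0.1725, 0.0325]
tool_rot: [[0.997, -0.08, -0.0], [-0.08, -0.997, -0.0], [-0.0, 0.0, -1.0]]
wrist_force: [-2.4, -1.3, 6.4]
grip_width: 0.0234
```

Request:
play_rows(increments=[[[0,0,0,0,0,0,0.5],[0,0,0,0,0,0,0.5],[0,0,-0.1,0,0,0,0.5],[0,0,-0.25,0,0,0,0.6],[0,0,-0.25,0,0,0,0.7],[0,0,-0.25,0,0,0,0.7]]])

```text
clock: 25.65
ee_pos: [0.6307, 0.1726, 0.1319]
tool_rot: [[0.997, -0.08, -0.0], [-0.08, -0.997, -0.0], [-0.0, 0.0, -1.0]]
wrist_force: [0.4, -0.1, -0.1]
grip_width: 0.0618
```

```bash
python3 chk.py strip square_small .1; python3 - <<'E'
from h import *
s,im=pickle.load(open('c_strip.pkl','rb'))
o=ortho('wrist',im,.039,.52,.74,.05,.25,2000,s); cv2.imwrite('pics/c3.png',o[:,:,::-1])
E
```

```text
c_strip 25.65 [0.6307 0.1726 0.1319]
placed [ 0.6308  0.1737 -0.0845] [0.6299 0.1729] 53.7
next (array([-0.0508,  1.3375, -0.0201]), array([ 0.    ,  0.0005, -0.3441]))
```

View pics/c3.png

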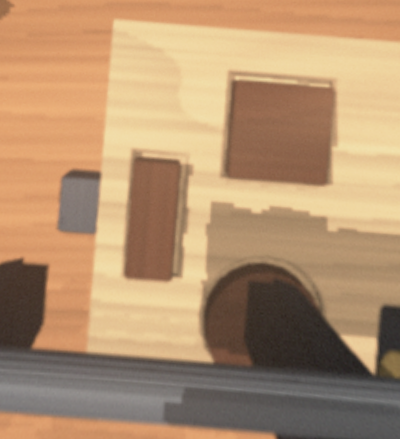

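Request:
play_rows(increments=[[[-0.025,0.9,-0.02,0,0,-0.17,0.7],[-0.025,0.9,-0.02,0,0,-0.17,0.7],[-0.025,0.9,-0.02,0,0,-0.17,0.7],[-0.025,0.9,-0.02,0,0,-0.17,0.7],[-0.025,0.9,-0.02,0,0,-0.17,0.7],[-0.025,0.9,-0.02,0,0,-0.17,0.7],[-0.025,0.9,-0.02,0,0,-0.17,0.7],[-0.025,0.9,-0.02,0,0,-0.17,0.7]]])

```text
clock: 26.7
ee_pos: [0.5913, -0.1846, 0.1385]
tool_rot: [[1.0, 0.008, -0.003], [0.008, -1.0, 0.002], [-0.003, -0.002, -1.0]]
wrist_force: [0.4, 0.6, 0.0]
grip_width: 0.0614
```

```bash
python3 - <<'E'
from h import *
print(delta([.568,-.365,.14],.1))
E
```

```text
(array([-0.0619,  0.4506, -0.0044]), array([-0.0041,  0.005 , -0.1752]))
```

Request:
play_rows(increments=[[[-0.062,0.45,0,0,0,-0.175,0.7],[-0.062,0.45,0,0,0,-0.175,0.7],[-0.062,0.45,0,0,0,-0.175,0.7],[-0.062,0.45,0,0,0,-0.175,0.7],[-0.062,0.45,0,0,0,-0.175,0.7],[-0.062,0.45,0,0,0,-0.175,0.7],[-0.062,0.45,0,0,0,-0.175,0.7]]])

```text
clock: 27.58
ee_pos: [0.5696, -0.3639, 0.1403]
tool_rot: [[0.995, 0.102, -0.0], [0.102, -0.995, 0.0], [-0.0, -0.0, -1.0]]
wrist_force: [0.6, -0.1, 0.4]
grip_width: 0.0617
```

```bash
python3 look.py square_small .008
```

```text
l_square_small 27.575 [ 0.5696 -0.3639  0.1403]
square_small [ 0.5717 -0.3669  0.1195] coarse [ 0.5677 -0.3591  0.1015] 42.9
move (array([0.0043, 0.008 , 0.3308]), array([-0.0005,  0.0001, -0.0322]))
```

Request:
play_rows(increments=[[[0.0043,0.008,0.13,0,0,-0.03,0.7],[0.0043,0.008,0.25,0,0,-0.03,0.7],[0.0043,0.008,0.33,0,0,-0.03,0.7],[0.0043,0.008,0.33,0,0,-0.03,0.7],[0.0043,0.008,0.33,0,0,-0.03,0.25],[0.0043,0.008,0.33,0,0,-0.03,0.25],[0.0043,0.008,0.33,0,0,-0.03,0.25],[0.0043,0.008,0.33,0,0,-0.03,0.25]]])

```text
clock: 28.62
ee_pos: [0.572, -0.3694, 0.0101]
tool_rot: [[0.993, 0.116, 0.002], [0.116, -0.993, -0.002], [0.002, 0.002, -1.0]]
wrist_force: [-1.5, 0.7, 6.4]
grip_width: 0.0335
```

```bash
python3 go.py square_small .09
```

```text
[ 0.572  -0.3694  0.0101] 0.03354812565598826 [-1.5  0.7  6.4]
up then move to z 0.09 (array([ 0.1397, -0.5203, -0.2005]), array([ 0.0033, -0.0037,  0.3767])) up [ 0.0003  0.0004 -0.1998]
```

Request:
play_rows(increments=[[[0,0,-0.14,0,0,0,0.25],[0.02,-0.1,-0.2,0,0,0.1,0.25],[0.14,-0.52,-0.2,0,0,0.377,0.25],[0.14,-0.52,-0.2,0,0,0.377,0.25],[0.14,-0.52,-0.2,0,0,0.377,0.25],[0.14,-0.52,-0.15,0,0,0.377,0.25],[0.14,-0.52,-0.13,0,0,0.377,0.25],[0.14,-0.52,-0.13,0,0,0.377,0.25]]])

```text
clock: 29.62
ee_pos: [0.6016, -0.1567, 0.0591]
tool_rot: [[0.997, -0.083, -0.002], [-0.083, -0.997, 0.001], [-0.002, -0.001, -1.0]]
wrist_force: [-0.6, 0.2, -1.0]
grip_width: 0.0333
```

Request:
play_rows(increments=[[[0,0,0,0,0,0,0.25],[0,0,0,0,0,0,0.25],[0,0,0,0,0,0,0.25]]])

```text
clock: 30.0
ee_pos: [0.6028, -0.1561, 0.0607]
tool_rot: [[0.997, -0.082, 0.001], [-0.082, -0.997, -0.0], [0.001, 0.0, -1.0]]
wrist_force: [0.2, 0.4, -0.2]
grip_width: 0.0341
```

```bash
python3 go.py square_small .0341
```

```text
[ 0.6028 -0.1561  0.0607] 0.03409206163262983 [ 0.2  0.4 -0.2]
up then move to z 0.0341 (array([ 0.0009, -0.0002,  0.0665]), array([ 0.0004, -0.0012, -0.0016])) up [-0.     -0.      0.0665]
```

Request:
play_rows(increments=[[[0.0005,0,0.03,0,0,0,0.25],[0.0005,0,0.06,0,0,0,0.25],[0.0005,0,0.07,0,0,0,0.25],[0.0005,0,0.07,0,0,0,0.25]]])

```text
clock: 30.5
ee_pos: [0.6032, -0.1555, 0.0334]
tool_rot: [[0.997, -0.081, 0.0], [-0.081, -0.997, -0.0], [0.0, -0.0, -1.0]]
wrist_force: [-3.4, 1.1, 12.0]
grip_width: 0.0335
```

Request:
play_rows(increments=[[[0,0,0,0,0,0,0.6],[0,0,0,0,0,0,0.6],[0,0,-0.1,0,0,0,0.6],[0,0,-0.25,0,0,0,0.75],[0,0,-0.25,0,0,0,0.75],[0,0,-0.25,0,0,0,0.75]]])

```text
clock: 31.25
ee_pos: [0.6023, -0.1553, 0.1315]
tool_rot: [[0.997, -0.081, -0.001], [-0.081, -0.997, 0.0], [-0.001, -0.0, -1.0]]
wrist_force: [-0.3, 0.4, -0.5]
grip_width: 0.0661
```

```bash
python3 chk.py square_small disc_small -.081
```

```text
c_square_small 31.25 [ 0.6023 -0.1553  0.1315]
placed [ 0.6036 -0.1545 -0.0751] [ 0.6031 -0.1561] 54.9
next (array([-0.4732,  0.3206, -0.0209]), array([-0.0007,  0.0018, -0.0004]))
```

Request:
play_rows(increments=[[[-0.473,0.33,-0.02,0,0,0,0.7],[-0.473,0.33,-0.02,0,0,0,0.7],[-0.473,0.33,-0.02,0,0,0,0.7],[-0.473,0.33,-0.02,0,0,0,0.7],[-0.473,0.33,-0.02,0,0,0,0.7],[-0.473,0.33,-0.02,0,0,0,0.7],[-0.473,0.33,-0.02,0,0,0,0.7],[-0.473,0.33,-0.02,0,0,0,0.7]]])

```text
clock: 32.3
ee_pos: [0.4041, -0.2711, 0.14]
tool_rot: [[0.997, -0.079, -0.0], [-0.079, -0.997, 0.001], [-0.0, -0.0, -1.0]]
wrist_force: [0.6, 0.5, -0.1]
grip_width: 0.0616
```

```bash
python3 look.py disc_small .008;python3 - <<'E'
from h import *
s,im=pickle.load(open('l_disc_small.pkl','rb'))
p=[*s['ee_pos'][:2],PY]
overlay('w',s,im,[('r',.018,.097,p)],'pics/ld.png',.30,.5,-.40,-.15,2300,.015)
E
```

```text
l_disc_small 32.3 [ 0.4041 -0.2711  0.14  ]
disc_small [ 0.4023 -0.2738  0.    ] coarse [ 0.4032 -0.2678  0.    ] 48.0
move (array([-0.0039,  0.0073,  0.3299]), array([-0.0009,  0.0007,  0.0028]))
```

View pics/ld.png

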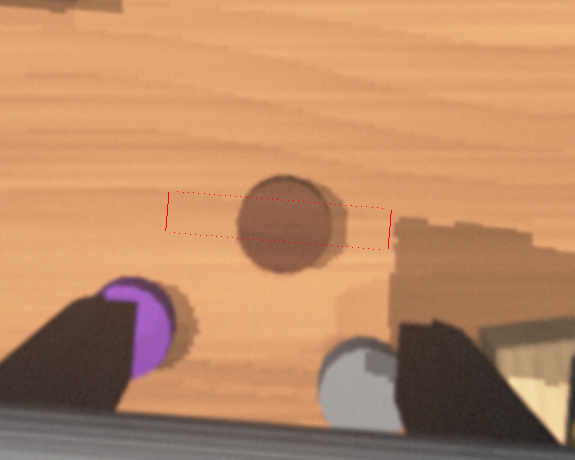

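Finger footprint clear of the purple (130,325) and grey (365,385) discs. Grasp.

Request:
play_rows(increments=[[[-0.0039,0.0073,0.13,0,0,0,0.7],[-0.0039,0.0073,0.25,0,0,0,0.7],[-0.0039,0.0073,0.33,0,0,0,0.7],[-0.0039,0.0073,0.33,0,0,0,0.7],[-0.0039,0.0073,0.33,0,0,0,0.3],[-0.0039,0.0073,0.33,0,0,0,0.3],[-0.0039,0.0073,0.33,0,0,0,0.3],[-0.0039,0.0073,0.33,0,0,0,0.3]]])

```text
clock: 33.35
ee_pos: [0.4028, -0.2756, 0.0099]
tool_rot: [[0.997, -0.081, 0.002], [-0.081, -0.997, -0.002], [0.002, 0.002, -1.0]]
wrist_force: [0.1, 1.0, 7.0]
grip_width: 0.0411
```

```bash
python3 go.py disc_small .09
```

```text
[ 0.4028 -0.2756  0.0099] 0.041054894958227936 [0.1 1.  7. ]
up then move to z 0.09 (array([ 0.6006, -0.4881, -0.1998]), array([ 0.0039, -0.0045, -0.0003])) up [ 0.0005  0.0004 -0.2003]
```

Request:
play_rows(increments=[[[0,0,-0.14,0,0,0,0.3],[0.1,-0.08,-0.2,0,0,0,0.3],[0.6,-0.488,-0.2,0,0,0,0.3],[0.6,-0.488,-0.2,0,0,0,0.3],[0.6,-0.488,-0.2,0,0,0,0.3],[0.6,-0.488,-0.2,0,0,0,0.3],[0.6,-0.488,-0.2,0,0,0,0.3],[0.6,-0.488,-0.13,0,0,0,0.3]]])

```text
clock: 34.35
ee_pos: [0.6592, -0.0995, 0.0627]
tool_rot: [[0.997, -0.079, 0.005], [-0.079, -0.997, -0.002], [0.005, 0.002, -1.0]]
wrist_force: [0.3, -0.0, 0.8]
grip_width: 0.0402
```

Request:
play_rows(increments=[[[0,0,0,0,0,0,0.3],[0,0,0,0,0,0,0.3],[0,0,0,0,0,0,0.3],[0,0,0,0,0,0,0.3]]])

```text
clock: 34.85
ee_pos: [0.6571, -0.1, 0.0614]
tool_rot: [[0.997, -0.082, 0.001], [-0.082, -0.997, -0.0], [0.001, 0.0, -1.0]]
wrist_force: [-0.2, -0.7, -0.7]
grip_width: 0.0408
```

```bash
python3 go.py disc_small .0339
```

```text
[ 0.6571 -0.1     0.0614] 0.04078952328559057 [-0.2 -0.7 -0.7]
up then move to z 0.0339 (array([0.0017, 0.0006, 0.0687]), array([ 0.0007, -0.0028, -0.0012])) up [-0.0001 -0.      0.0687]
```

Request:
play_rows(increments=[[[0.003,0,0.03,0,0,0,0.3],[0.003,0,0.06,0,0,0,0.3],[0.003,0,0.072,0,0,0,0.3],[0.003,0,0.072,0,0,0,0.3]]])

```text
clock: 35.35
ee_pos: [0.659, -0.1004, 0.0326]
tool_rot: [[0.997, -0.081, 0.002], [-0.081, -0.997, -0.001], [0.002, 0.001, -1.0]]
wrist_force: [-1.6, -1.1, 10.2]
grip_width: 0.0411
```

Request:
play_rows(increments=[[[0,0,0,0,0,0,0.65],[0,0,0,0,0,0,0.65],[0,0,-0.1,0,0,0,0.65],[0,0,-0.25,0,0,0,0.75],[0,0,-0.25,0,0,0,0.75],[0,0,-0.25,0,0,0,0.75]]])

```text
clock: 36.1
ee_pos: [0.6574, -0.0994, 0.1307]
tool_rot: [[0.997, -0.081, -0.001], [-0.081, -0.997, 0.0], [-0.001, -0.0, -1.0]]
wrist_force: [-0.0, -0.5, -0.2]
grip_width: 0.0659
```

```bash
python3 chk.py disc_small; python3 -c "
from h import *
print(delta([.53,0.03,.25],PY))"
```

```text
c_disc_small 36.1 [ 0.6574 -0.0994  0.1307]
placed [ 0.6584 -0.0991 -0.081 ] [ 0.6578 -0.1003] 49.8
(array([-0.3429, -0.2963, -0.2996]), array([-0.0014,  0.0055, -0.0003]))
```

Now an overview covering all pockets and the gauge.

Request:
play_rows(increments=[[[-0.35,-0.29,-0.3,0,0,0,1],[-0.35,-0.29,-0.3,0,0,0,1],[-0.35,-0.29,-0.3,0,0,0,1],[-0.35,-0.29,-0.3,0,0,0,1],[-0.35,-0.29,-0.3,0,0,0,1],[-0.35,-0.29,-0.3,0,0,0,1],[-0.35,-0.29,-0.3,0,0,0,1]]])

```text
clock: 37.02
ee_pos: [0.5277, 0.0267, 0.2498]
tool_rot: [[0.997, -0.082, -0.003], [-0.082, -0.997, 0.0], [-0.003, -0.0, -1.0]]
wrist_force: [0.4, -0.1, -0.2]
grip_width: 0.0884
```

```bash
python3 - <<'E'
from h import *
s,im=save('ov')
for n in BL:
    p,f=fit(s,im,*BL[n],.039,[*pocket(n),PY],.008,.1,.0015,-.0015);print(n,p.round(4),(p[:2]-pocket(n)).round(4),round(f,1))
o=ortho('wrist',im,.039,.39,.76,-.22,.24,1600,s); cv2.imwrite('pics/ov.png',o[:,:,::-1])
E
```

```text
ov 37.025 [0.5277 0.0267 0.2498]
oblong [ 0.5567 -0.0889 -0.0744] [-0.0014  0.0033] 43.3
square_large [ 0.6718  0.1071 -0.0765] [-0.0031 -0.0019] 47.1
disc_large [ 0.5763  0.1153 -0.081 ] [ 0.0012 -0.0018] 49.0
square_small [ 0.6008 -0.1498 -0.081 ] [-0.0023  0.0062] 43.0
strip [ 0.6288  0.17   -0.017 ] [-0.0011 -0.0028] 39.6
disc_small [ 0.6559 -0.0967 -0.081 ] [-0.002   0.0036] 38.5
```

View pics/ov.png

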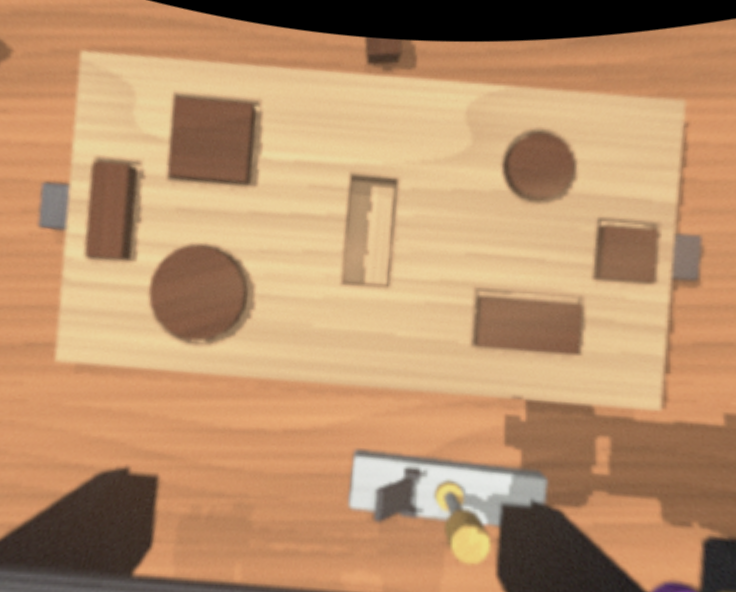

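Request:
play_rows(increments=[[[-0.2,0.235,0.125,0,0,-1,1],[-0.2,0.235,0.125,0,0,-1,1],[-0.2,0.235,0.125,0,0,-1,1],[-0.2,0.235,0.125,0,0,-1,1]]])

```text
clock: 37.58
ee_pos: [0.4396, -0.0607, 0.2006]
tool_rot: [[0.906, 0.424, -0.002], [0.424, -0.906, 0.001], [-0.001, -0.002, -1.0]]
wrist_force: [0.2, 0.3, 0.0]
grip_width: 0.0884
```

Request:
play_rows(increments=[[[0,0,0,0,0,-1,0.7],[0,0,0,0,0,-1,0.7],[0,0,0,0,0,-1,0.7]]])

```text
clock: 37.95
ee_pos: [0.4415, -0.0596, 0.2019]
tool_rot: [[0.568, 0.823, 0.001], [0.823, -0.568, 0.0], [0.0, 0.001, -1.0]]
wrist_force: [0.1, -0.5, -0.7]
grip_width: 0.0623
```

Request:
play_rows(increments=[[[0,0,0,0,0,-1,0.7],[0,0,0,0,0,-1,0.7],[0,0,0,0,0,-1,0.7],[0,0,0,0,0,-1,0.7],[0,0,0,0,0,-1,0.7]]])

```text
clock: 38.58
ee_pos: [0.4409, -0.0596, 0.2016]
tool_rot: [[0.085, 0.996, 0.0], [0.996, -0.085, 0.0], [0.0, 0.0, -1.0]]
wrist_force: [0.5, 0.3, -0.2]
grip_width: 0.0618
```

```bash
python3 - <<'E'
from h import *
s,im=save('g')
p,f=fit(s,255-im,'r',.036,.130,.016,[.442,-.045,-.08],.015,.12,.003,-.003)
p,f=fit(s,255-im,'r',.036,.130,.016,p,.004,.04,.0015,-.0015); print(p.round(4),f)
# knob: yellow blob at z=.088 top
hsv=cv2.cvtColor(im,cv2.COLOR_RGB2HSV); print(s['tool_rot'].round(3))
g=ortho('wrist',im,.016,.36,.52,-.14,.06,3000,s)
overlay('w',s,im,[('r',.036,.13,p)],'g1.png',.36,.52,-.14,.06,2400,.016)
overlay('w',s,im,[('d',.022,.022,[p[0],p[1],0])],'g2.png',.36,.52,-.14,.06,2400,.088)
cv2.imwrite('pics/g.png',cv2.resize(np.vstack([cv2.imread('g1.png'),cv2.imread('g2.png')]),(375,600)))
E
```

```text
g 38.575 [ 0.4409 -0.0596  0.2016]
[ 0.4415 -0.0445 -0.119 ] 54.850682550987436
[[ 0.085  0.996  0.   ]
 [ 0.996 -0.085  0.   ]
 [ 0.     0.    -1.   ]]
```

View pics/g.png

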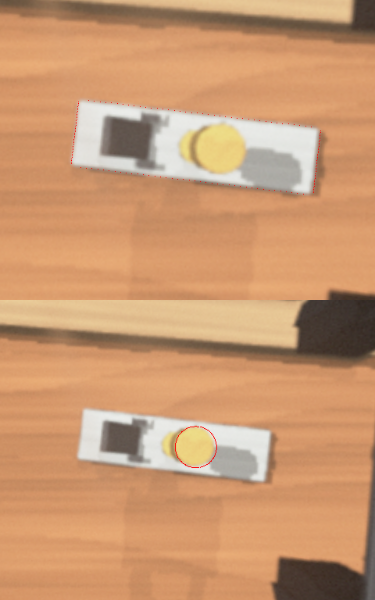

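```bash
python3 -c "
from h import *
print(delta([.4415,-.0445,.058],1.452), read_state()['qpos'].round(2))"
```

```text
(array([ 0.038 , -0.0015,  0.359 ]), array([ 0.0002, -0.0001,  0.0653])) [-0.4  -0.08  1.96  0.    1.26 -0.32]
```

Request:
play_rows(increments=[[[0.038,-0.0015,0.1,0,0,0.065,0.7],[0.038,-0.0015,0.2,0,0,0.065,0.7],[0.038,-0.0015,0.3,0,0,0.065,0.7],[0.038,-0.0015,0.359,0,0,0.065,0.7],[0.038,-0.0015,0.359,0,0,0.065,0.7],[0.038,-0.0015,0.359,0,0,0.065,0.4]]], newtons=40)

```text
clock: 39.38
ee_pos: [0.4419, -0.0449, 0.0588]
tool_rot: [[0.116, 0.993, 0.001], [0.993, -0.116, -0.0], [-0.0, 0.001, -1.0]]
wrist_force: [0.1, -0.6, 0.7]
grip_width: 0.0537
```

Request:
play_rows(increments=[[[0,0,0,0,0,0,0.1],[0,0,0,0,0,0,0.1],[0,0,0,0,0,0,0.1],[0,0,0,0,0,0,0.1]]])

```text
clock: 39.88
ee_pos: [0.4416, -0.0448, 0.0584]
tool_rot: [[0.115, 0.993, 0.001], [0.993, -0.115, -0.0], [-0.0, 0.001, -1.0]]
wrist_force: [0.8, 0.8, 2.1]
grip_width: 0.0205
```

```bash
python3 -c "
from h import *
s=read_state();print(s['grip_width'],s['ee_pos'])
q=pocket('mortise');print(q,delta([*q,.16],PY+np.pi/2))"
```

```text
0.020549185929948064 [ 0.44162411 -0.04477699  0.05837386]
[0.6165 0.0084] (array([ 0.1823,  0.4193, -0.2535]), array([ 0.0025,  0.0004, -0.0657]))
```

Request:
play_rows(increments=[[[0,0,-0.04,0,0,0,0.1],[0,0,-0.1,0,0,0,0.1],[0,0,-0.16,0,0,0,0.1],[0.02,0.04,-0.2,0,0,-0.01,0.1],[0.04,0.1,-0.2,0,0,-0.02,0.1],[0.08,0.17,-0.2,0,0,-0.04,0.1],[0.11,0.25,-0.2,0,0,-0.05,0.1],[0.14,0.32,-0.2,0,0,-0.066,0.1]]])

```text
clock: 40.88
ee_pos: [0.575, -0.0032, 0.137]
tool_rot: [[0.08, 0.997, -0.002], [0.997, -0.08, 0.0], [0.0, -0.002, -1.0]]
wrist_force: [-0.5, 0.1, -2.6]
grip_width: 0.0207
```

Request:
play_rows(increments=[[[0.02,0.06,0,0,0,0,0.1],[0.04,0.09,0,0,0,0,0.1],[0.0423,0.0993,0,0,0,0,0.1],[0.0423,0.0993,0,0,0,0,0.1],[0.0423,0.0993,0,0,0,0,0.1]]])

```text
clock: 41.5
ee_pos: [0.6149, 0.0098, 0.1379]
tool_rot: [[0.081, 0.997, -0.001], [0.997, -0.081, -0.0], [-0.0, -0.001, -1.0]]
wrist_force: [0.7, 0.3, -2.1]
grip_width: 0.0204
```

```bash
python3 - <<'E'
from h import *
s,im=save('h')
q=pocket('mortise');print(s['grip_width'],delta([*q,.095],PY+np.pi/2,s),s['wrist_force'])
z=s['ee_pos'][2]-.0584
p,f=fit(s,255-im,'r',.036,.130,z+.016,[*s['ee_pos'][:2],PY],.01,.12,.003,-.003); print(z,p.round(4),f)
E
```

```text
h 41.5 [0.6149 0.0098 0.1379]
0.02039213179909083 (array([-0.0031,  0.0043,  0.1072]), array([-0.0012,  0.0001,  0.0001])) [ 0.72223559  0.30089488 -2.05452865]
0.07946238831884131 [ 0.6166  0.0069 -0.0414] 19.790072554930827
```

Request:
play_rows(increments=[[[-0.003,0.0043,0.04,0,0,0,0.1],[-0.003,0.0043,0.08,0,0,0,0.1],[-0.003,0.0043,0.11,0,0,0,0.1],[-0.003,0.0043,0.115,0,0,0,0.1],[-0.003,0.0043,0.115,0,0,0,0.1]]])

```text
clock: 42.18
ee_pos: [0.6173, 0.0086, 0.0917]
tool_rot: [[0.081, 0.997, -0.0], [0.997, -0.081, 0.0], [0.0, -0.0, -1.0]]
wrist_force: [-0.6, 0.6, -2.2]
grip_width: 0.0205
```

```bash
python3 - <<'E'
from h import *
s,im=save('h2')
q=pocket('mortise');print(delta([*q,.0884],PY+np.pi/2,s),s['wrist_force'])
cv2.imwrite('pics/h2.png',im[:,:,::-1])
E
```

```text
h2 42.175 [0.6173 0.0086 0.0917]
(array([-0.0007, -0.0019,  0.0083]), array([-0.0006, -0.0001,  0.0006])) [-0.56926276  0.62682999 -2.16473103]
```

View pics/h2.png

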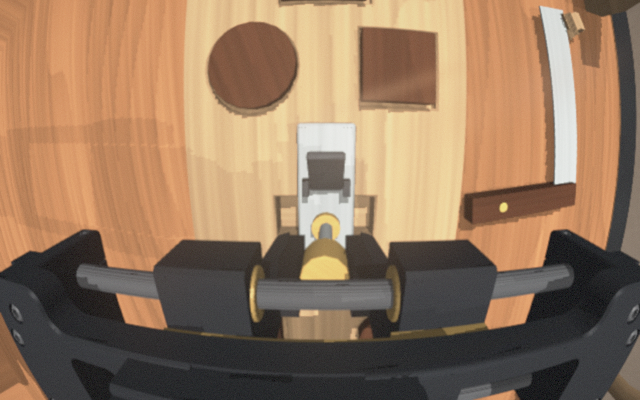

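Request:
play_rows(increments=[[[0,0,0.006,0,0,0,0.1],[0,0,0.012,0,0,0,0.1],[0,0,0.02,0,0,0,0.1],[0,0,0.03,0,0,0,0.1],[0,0,0.04,0,0,0,0.1],[0,0,0.05,0,0,0,0.1],[0,0,0.06,0,0,0,0.1],[0,0,0.062,0,0,0,0.1]]])

```text
clock: 43.22
ee_pos: [0.6178, 0.0085, 0.067]
tool_rot: [[0.081, 0.997, 0.001], [0.997, -0.081, -0.0], [-0.0, 0.001, -1.0]]
wrist_force: [3.4, -0.8, 4.4]
grip_width: 0.0207
```

Request:
play_rows(increments=[[[0,0,0.004,0,0,0,0.1],[0,0,0.006,0,0,0,0.1]]])

```text
clock: 43.48
ee_pos: [0.6178, 0.0085, 0.0649]
tool_rot: [[0.081, 0.997, 0.001], [0.997, -0.081, -0.0], [-0.0, 0.001, -1.0]]
wrist_force: [4.1, -0.9, 4.7]
grip_width: 0.0207
```

Request:
play_rows(increments=[[[0,0,0.002,0,0,0,0.1],[0,0,0.004,0,0,0,0.1]]])

```text
clock: 43.72
ee_pos: [0.6177, 0.0085, 0.0634]
tool_rot: [[0.081, 0.997, 0.001], [0.997, -0.081, -0.0], [-0.0, 0.001, -1.0]]
wrist_force: [5.0, -1.0, 5.3]
grip_width: 0.0208
```

Request:
play_rows(increments=[[[0,0,0.002,0,0,0,0.1],[0,0,0.003,0,0,0,0.1]]])

```text
clock: 43.98
ee_pos: [0.6173, 0.0086, 0.0619]
tool_rot: [[0.081, 0.997, 0.0], [0.997, -0.081, -0.0], [-0.0, 0.0, -1.0]]
wrist_force: [4.2, -1.1, 4.5]
grip_width: 0.0204
```

Request:
play_rows(increments=[[[0,0,0.002,0,0,0,0.1],[0,0,0.003,0,0,0,0.1]]])

```text
clock: 44.22
ee_pos: [0.6172, 0.0086, 0.0607]
tool_rot: [[0.081, 0.997, -0.0], [0.997, -0.081, 0.0], [0.0, -0.0, -1.0]]
wrist_force: [4.7, -1.0, 5.4]
grip_width: 0.0207
```

Request:
play_rows(increments=[[[0,0,0.002,0,0,0,0.1],[0,0,0.003,0,0,0,0.1]]])

```text
clock: 44.48
ee_pos: [0.6172, 0.0086, 0.0594]
tool_rot: [[0.081, 0.997, -0.0], [0.997, -0.081, 0.0], [0.0, -0.0, -1.0]]
wrist_force: [4.4, -0.6, 4.6]
grip_width: 0.0207
```

Request:
play_rows(increments=[[[0,0,0.002,0,0,0,0.1],[0,0,0.003,0,0,0,0.1]]])

```text
clock: 44.72
ee_pos: [0.6172, 0.0086, 0.0583]
tool_rot: [[0.081, 0.997, 0.0], [0.997, -0.081, 0.0], [0.0, 0.0, -1.0]]
wrist_force: [4.2, -1.9, 4.7]
grip_width: 0.0207
```

Request:
play_rows(increments=[[[0,0,0.002,0,0,0,0.1],[0,0,0.003,0,0,0,0.1]]])

```text
clock: 44.98
ee_pos: [0.6175, 0.0086, 0.0581]
tool_rot: [[0.08, 0.997, 0.0], [0.997, -0.08, -0.0], [-0.0, 0.0, -1.0]]
wrist_force: [0.6, -0.3, 12.9]
grip_width: 0.0209
```

Request:
play_rows(increments=[[[0,0,0.002,0,0,0,0.1],[0,0,0.003,0,0,0,0.1]]])

```text
clock: 45.22
ee_pos: [0.6177, 0.0086, 0.0579]
tool_rot: [[0.08, 0.997, 0.001], [0.997, -0.08, -0.0], [-0.0, 0.001, -1.0]]
wrist_force: [-1.6, -0.5, 18.6]
grip_width: 0.0206
```

Request:
play_rows(increments=[[[0,0,-0.002,0,0,0,0.1],[0,0,-0.002,0,0,0,0.3],[0,0,-0.002,0,0,0,0.5],[0,0,-0.002,0,0,0,0.6],[0,0,-0.06,0,0,0,0.6],[0,0,-0.16,0,0,0,0.6],[0,0,-0.22,0,0,0,0.6],[0,0,-0.22,0,0,0,0.6]]])

```text
clock: 46.22
ee_pos: [0.6183, 0.0085, 0.1456]
tool_rot: [[0.081, 0.997, 0.003], [0.997, -0.081, -0.0], [-0.0, 0.003, -1.0]]
wrist_force: [0.1, -0.3, -1.1]
grip_width: 0.0529
```

```bash
python3 - <<'E'
from h import *
s,im=save('k')
p,f=fit(s,255-im,'r',.036,.130,.046,[.617,.0085,PY],.006,.08,.003,-.003); print(p.round(4),f)
hsv=cv2.cvtColor(im,cv2.COLOR_RGB2HSV)
m=((hsv[:,:,0]>18)&(hsv[:,:,0]<32)&(hsv[:,:,1]>130)&(hsv[:,:,2]>150)).astype(np.uint8)
n,l,st,c=cv2.connectedComponentsWithStats(m)
for i in np.argsort(-st[1:,4])[:3]+1: print(st[i],c[i],at('wrist',c[i],.0876,s))
print(proj('wrist',[[.617,.0085,.0876]],s))
t=p[:2]+.048*np.array([-np.sin(PY),np.cos(PY)])
print(t,delta([*t,.10],PY+np.pi/2,s))
overlay('w',s,im,[('r',.036,.13,p)],'g1.png',.53,.70,-.1,.12,1800,.046)
overlay('w',s,im,[('d',.022,.022,[p[0],p[1],0])],'g2.png',.53,.70,-.1,.12,1800,.0876)
cv2.imwrite('pics/k.png',np.vstack([cv2.imread('g1.png'),cv2.imread('g2.png')])[:600])
E
```

```text
k 46.225 [0.6183 0.0085 0.1456]
[ 0.6187  0.0106 -0.0762] 36.4059772230788
[[323.43302825 218.27657475]]
[0.62254003 0.05849163] (array([0.1254, 0.0002, 0.1139]), array([0.006 , 0.0005, 0.0008]))
```

Request:
play_rows(increments=[[[0.125,0,0,0,0,0,0],[0.125,0,0,0,0,0,0],[0.125,0,0.05,0,0,0,0],[0.125,0,0.1,0,0,0,0],[0.125,0,0.112,0,0,0,0],[0.125,0,0.112,0,0,0,0],[0.125,0,0.112,0,0,0,0]]])

```text
clock: 47.15
ee_pos: [0.6218, 0.0581, 0.0997]
tool_rot: [[0.081, 0.997, 0.001], [0.997, -0.081, -0.0], [-0.0, 0.001, -1.0]]
wrist_force: [0.5, -0.5, 0.3]
grip_width: 0.0003
```

```bash
python3 -c "
from h import *
print(delta([.6222,.058,.054],PY+np.pi/2))"
```

```text
(array([-0.0002,  0.0008,  0.1142]), array([ 0.0021,  0.0001, -0.0001]))
```

Request:
play_rows(increments=[[[0,0,0.02,0,0,0,0],[0,0,0.04,0,0,0,0],[0,0,0.05,0,0,0,0],[0,0,0.055,0,0,0,0]]])

```text
clock: 47.65
ee_pos: [0.6214, 0.0598, 0.0777]
tool_rot: [[0.081, 0.997, 0.0], [0.997, -0.081, 0.002], [0.002, 0.0, -1.0]]
wrist_force: [-3.0, 7.7, 9.1]
grip_width: 0.0002
```

Request:
play_rows(increments=[[[0,0,0.008,0,0,0,0],[0,0,0.016,0,0,0,0],[0,0,0.024,0,0,0,0],[0,0,0.032,0,0,0,0]]])

```text
clock: 48.15
ee_pos: [0.6219, 0.059, 0.0648]
tool_rot: [[0.08, 0.997, 0.002], [0.997, -0.08, 0.0], [0.001, 0.001, -1.0]]
wrist_force: [-0.7, 2.8, 2.9]
grip_width: 0.0005
```

Request:
play_rows(increments=[[[0,0,0.006,0,0,0,0],[0,0,0.012,0,0,0,0],[0,0,0.018,0,0,0,0],[0,0,0.022,0,0,0,0]]])

```text
clock: 48.65
ee_pos: [0.621, 0.0583, 0.0551]
tool_rot: [[0.081, 0.997, -0.001], [0.997, -0.081, -0.0], [-0.0, -0.001, -1.0]]
wrist_force: [-0.9, 1.5, 0.8]
grip_width: 0.0003
```

Request:
play_rows(increments=[[[0,0,0.003,0,0,0,0],[0,0,0.005,0,0,0,0],[0,0,0.005,0,0,0,0]]])

```text
clock: 49.02
ee_pos: [0.6211, 0.0584, 0.0534]
tool_rot: [[0.081, 0.997, -0.0], [0.997, -0.081, -0.0], [-0.0, -0.0, -1.0]]
wrist_force: [-0.2, 1.1, 0.6]
grip_width: 0.0002
```

Request:
play_rows(increments=[[[0,0,0.003,0,0,0,0],[0,0,0.003,0,0,0,0]]])

```text
clock: 49.28
ee_pos: [0.6212, 0.0584, 0.0533]
tool_rot: [[0.08, 0.997, -0.0], [0.997, -0.08, -0.0], [-0.0, -0.0, -1.0]]
wrist_force: [-4.7, 1.3, 9.4]
grip_width: -0.0001
```

Request:
play_rows(increments=[[[0,0,0.002,0,0,0,0],[0,0,0.002,0,0,0,0]]])

```text
clock: 49.52
ee_pos: [0.6212, 0.0584, 0.0532]
tool_rot: [[0.08, 0.997, -0.0], [0.997, -0.08, -0.0], [-0.0, -0.0, -1.0]]
wrist_force: [-6.3, 1.6, 13.1]
grip_width: 0.0
```

Request:
play_rows(increments=[[[0,0,-0.06,0,0,0,0],[0,0,-0.18,0,0,0,0],[0,0,-0.3,0,0,0,0],[0,0,-0.45,0,0,0,0.3],[0,0,-0.45,0,0,0,0.3],[0,0,-0.45,0,0,0,0.3],[0,0,-0.45,0,0,0,0.3]]])

```text
clock: 50.4
ee_pos: [0.6201, 0.0584, 0.2292]
tool_rot: [[0.081, 0.997, -0.004], [0.997, -0.081, 0.0], [-0.0, -0.004, -1.0]]
wrist_force: [-0.3, -0.4, -0.4]
grip_width: 0.0265
```

```bash
python3 - <<'E'
from h import *
s,im=save('f')
ref=pickle.load(open('k.pkl','rb'))
for S,I,t in ((*ref,'before'),(s,im,'after')):
    p,f=fit(S,255-I,'r',.036,.130,.046,[.618,.0095,PY],.006,.06,.003,-.003); print(t,'gauge',p.round(4),round(f,1))
for n in BL:
    p,f=fit(s,im,*BL[n],.039,[*pocket(n),PY],.008,.1,.0015,-.0015);print(n,(p[:2]-pocket(n)).round(4),round(p[2],3),round(f,1))
# lever darkness profile along base y on centreline at locked height z=.053, and at open tip
c,sn=np.cos(PY),np.sin(PY); g=im.astype(float).mean(2)
for S,I,t in ((*ref,'before'),(s,im,'after')):
    g=I.astype(float).mean(2); ys=np.arange(.016,.068,.004)
    P=np.array([[.6183-sn*y,.0098+c*y,.053] for y in ys]); uv=proj('wrist',P,S)
    print(t,map_coordinates(g,[uv[:,1],uv[:,0]],order=1).astype(int))
E
```

```text
f 50.4 [0.6201 0.0584 0.2292]
before gauge [ 0.6187  0.0106 -0.0762] 36.4
after gauge [ 0.6184  0.0083 -0.0902] 39.4
oblong [0.008  0.0008] -0.181 13.0
square_large [-0.0023  0.0004] -0.078 39.0
disc_large [0.0017 0.0007] -0.081 45.8
square_small [-0.0016  0.008 ] -0.059 25.5
strip [-0.0008 -0.0004] -0.075 49.4
disc_small [ 0.0059 -0.0068] -0.081 12.3
before [220 220 133  95  96  95  97 115 174 232 233 231 203]
after [229 229 158 120 124 123 124 126 127 128 131 162 173]
```

Request:
play_rows(increments=[[[-0.7,0,0,0,0,0,0.3],[-0.7,0,0,0,0,0,0.3],[-0.7,0,0,0,0,0,0.3],[-0.7,0,0,0,0,0,0.3],[-0.7,0,0,0,0,0,0.3],[-0.7,0,0,0,0,0,0.3],[-0.7,0,0,0,0,0,0.3],[-0.7,0,0,0,0,0,0.3]]])

```text
clock: 51.45
ee_pos: [0.5988, -0.219, 0.2312]
tool_rot: [[0.079, 0.997, -0.001], [0.997, -0.079, 0.001], [0.001, -0.001, -1.0]]
wrist_force: [0.2, -0.1, -0.3]
grip_width: 0.0264
```

```bash
python3 - <<'E'
from h import *
s,im=save('f2')
for n in ['oblong','square_small','disc_small']:
    p,f=fit(s,im,*BL[n],.039,[*pocket(n),PY],.008,.1,.0015,-.0015);print(n,(p[:2]-pocket(n)).round(4),round(p[2],3),round(f,1))
# knob top height: yellow, in scene & top images vs prediction
for cn in ('scene','top'):
    I=eyes.capture(cn); cv2.imwrite(f'{cn}_f.png',I[:,:,::-1])
    for j in (.024,.0304,.036):
        print(cn,j,proj(cn,[[.618,.009,.03+.088-j],[.618,.009,.03+.066-j]]).round(1).tolist())
    hsv=cv2.cvtColor(I,cv2.COLOR_RGB2HSV); u,v=proj(cn,[[.618,.009,.077]])[0].astype(int)
    w=(slice(v-12,v+13),slice(u-12,u+13)); m=(hsv[w][:,:,1]>110)&(hsv[w][:,:,2]>110)&(hsv[w][:,:,0]>17)&(hsv[w][:,:,0]<33)
    yy,xx=np.nonzero(m); 
    if len(yy): print(cn,'yellow u',xx.min()+u-12,xx.max()+u-12,'v',yy.min()+v-12,yy.max()+v-12,len(yy))
E
```

```text
f2 51.45 [ 0.5988 -0.219   0.2312]
oblong [-0.0012 -0.0011] -0.077 55.7
square_small [-0.002   0.0018] -0.071 52.5
disc_small [-0.0024  0.0002] -0.081 49.3
scene 0.024 [[355.4, 223.7], [355.0, 230.6]]
scene 0.0304 [[355.2, 225.7], [354.9, 232.6]]
scene 0.036 [[355.1, 227.5], [354.8, 234.3]]
scene yellow u 351 358 v 224 239 88
top 0.024 [[312.5, 161.2], [312.6, 163.1]]
top 0.0304 [[312.5, 161.7], [312.6, 163.7]]
top 0.036 [[312.5, 162.2], [312.7, 164.2]]
top yellow u 301 324 v 150 174 90
```

```bash
python3 -c "
from rig import r,read_state
print(r.job_done(), read_state()['clock'])"
```

```text
the job is handed in; nothing more can be done
the job is handed in; nothing more can be done
```

All six walnut blanks were on the bench, and each is in its own pocket. The depth gauge stands across the mortise with its probe down and its lever locked. I handed the job in at about 51 s with the arm raised clear.

- **Blanks:** In the last wrist-camera fits each centre is within about 2.5 mm of its pocket centre and squared to the panel. That is about the 2 mm play plus camera error. Fits from some oblique or blocked views gave larger offsets (up to 8 mm or more). I judged those unreliable, because closer views of the same blanks fitted well.
- **Seating depth:** I did not press the blanks from above after release. The gripper height when each one stopped and the camera views both showed them fully down.
- **Probe:** It slid at about 5 N and then stopped. The force rose to 13 N, then 19 N, at a travel of about 30 mm, which puts the mortise about 20 mm deep. The knob height seen in the scene camera agrees.
- **Lever:** I pressed it only after the probe touched bottom. It stopped 23 mm above the face, as it should when flat, and the camera shows it lying its full 36 mm along the base.
- **Gauge position:** Before and after locking, the fits differ by about 2 mm, which is within the measuring error. It is within about 2 mm of the mortise centre.
- **Other tools:** I kept clear of the tape, chisels, offcut and look-alike discs. I did not measure them again at the end, and the 16-picture limit ruled out a last look by eye.

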